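Shim up the roller bed of the jar-labelling cradle

ROBOT

A 6-joint arm with a two-finger parallel gripper is mounted at the origin on a cart in front of the work surface, level with it; the furniture and walls round the work are solid. World frame = base frame: x ahead of the robot, y to its left, z up, the work surface at z = 0. Lengths are in m, angles in degrees, forces in N, time in s.
With the tool pointing down it reaches from about 0.4 to 0.825 m from the base axis. Payload 7 kg.
Tool frame: the origin (TCP) lies between the finger pads; the fingertips stand ctrl.tip_extent ahead of it and the grasp point (between the pads) lies 2 mm behind it (ctrl.tip_extent is the distance from the TCP to the fingertips, in m); z points along the fingers, y is the direction in which the jaws open and shut (so a half turn about z gives the same grasp; the last joint's range is limited). The gripper opens to 88 mm and grips with 3 to 60 N. Pads are 19 mm wide; open, the fingers measure 130 mm over their backs; the gripper's body (78 mm by 193 mm) begins 47 mm behind the grasp point.
Start: joints at [91.278, 20.546, 0.682, 0, -70.136, -16.507], TCP at [0.177, 0.651, 0.212] pointing down, gripper open.
Joint ranges: [-176.03, 176.03], [-82.01, 121.73], [-58.28, 71.71], [-173.87, 95.51], [-174.79, -0.11], [-173.66, 173.66]. Speed limits (degrees/s): [136.94, 136.94, 172.46, 180, 180, 180].

INTERFACE

Orientations are given as [roll, pitch, yaw] about the fixed x, y, z axes, in that order (R = Rz(yaw) Ry(pitch) Rx(roll)).
In Python, from plant import ctrl gives the robot as it stands.
- The arm moves only by the shell command python3 -m handwheel 'ROWS' [OPENING]. ROWS is JSON, a list of rows, each a list of 6 numbers: the shift along the tool's x, y, z in m, then the turn, a rotation vector about the tool's x, y, z in rad. In form: [[dx, dy, dz, ax, ay, az], ...]. A call has 1 to 8 rows; each row is the pose to reach, as a shift and turn from the pose commanded when the call began, along the tool's axes at that moment; what a row does not reach only later rows make up. A row lasts 1/8 s, in which the tool goes at most 62.5 mm and 10.7 degrees, less where a joint would pass 70% of its speed; a pose out of reach is approached as far as the arm can. A call with a gripper value outside its range is refused whole. OPENING is the closure, from -1 (fully open) to 1 (shut), so that 0 is half open, set as the call begins (- or left out, the last holds). The fingers move at their own pace and stop on an object; the grip force is fixed at half the most. Time passes only in rows, so rows that repeat a pose let the fingers close. It gives the time, the measured TCP pose, the force and the opening at its end, in the units of the state.
- ctrl.get_obs(): the state, without advancing time (a new reading comes with each control period).
- ctrl.snapshot(name): name is "side" or "top" or "wrist"; returns a dict with "img" (420x560x3 uint8, blue, green, red), "fx", "fy", "cx", "cy" (pixels), "R" (3x3) and "t" (3): a world point X has camera coordinates R X + t. Camera axes: x right, y down, z forward; pixel columns grow to the right and rows downward; lengths in m; the calibration is good to about 2 mm. A picture is of the moment at which its call begins. There is no depth.
- ctrl.close_job(): hands the job in, once; it reports no verdict.
The state is a dict: "clock": time; "joint_pos": joint angles; "qvel": joint speeds; "tau": joint torques, N m; "tool_pos": TCP position; "orientation": TCP orientation; "force": force on the tool from outside, world axes, zero at the start; "moment": the same for the moment, N m; "opening": finger opening in m.
Only numpy, scipy, OpenCV 4.12 (cv2) and the standard library are available. Lean on these libraries where they do the work, as an engineer would, in place of code of your own. Each camera call takes 0.05 s, during which the arm holds its last target.

TASK

Get the hinged roller bed of the jar-labelling cradle ready for its lock nut: thread the wide dark washer and then the narrow brass collar down over the threaded stud, each fully home, and let go of them. Then take the orange-heeled wedge by its heel and push it, flat on the base plate, between the guide strips and under the middle of the bed's front edge until that edge has just lifted off its two rest pads, a gap of about 3 mm and no more than 5. Finish still gripping the wedge there, with the bed resting on it and your hand off the bed, so that the fitter can run the nut on; leave the stapler, the tape roll and the jar and lid at the left where they are.

Things in the scene. Friction and masses are not known exactly. Their poses are not given: they have to be found in the camera images.
- cradle: Jar-labelling cradle fixed to the table, on a grey base plate 350 x 140 x 6 mm. Origin on the table straight under the bed's front edge, on the middle line; x points from that edge to the rear hinge (the way to push the wedge), z up. The plate reaches from x = -75 to +275 mm: a bare apron lies in front of the bed. A threaded stud, 12 mm thick, stands at x = 85 mm up through a hole in the bed.
- stud_tip (a point): Top of the fixed upright stud, 80 mm above the table; its top 11 mm taper from 12 mm to 5 mm thickness.
- guide_mouth (a point): Point on top of the base plate (6 mm above the table), on the middle line straight below the bed's resting front edge. Axes as the cradle's. Here begin two guide strips 7 mm high, 44 mm apart inside, that run 70 mm back under the bed; flared ends come 18 mm forward of it.
- bed: Aluminium roller bed, 236 long, 132 wide, 8 mm thick, 0.9 kg; two rubber rollers between blue cheeks stand on its rear half (62 mm above the table, from 134 mm behind the front edge on). Swings up freely about the rear hinge. Origin in the middle of its stud hole, halfway through the plate, 155 mm before the hinge; x to the rear. Its resting top is 26 mm above the table; the front edge lies on two pads 12 mm high, 108 mm apart.
- bed_lip (a point): Middle of the bed's rounded (8 mm thick) front edge, at its underside, 4 mm behind the cradle's origin. At rest it is 12 mm above the base plate, 18 mm above the table; what it has risen from there is the gap over the rest pads.
- bed_seat (a point): Centre of the 30 mm hole in the bed, on the bed's top face: the seat of the washer, round the stud.
- washer: Thick dark steel washer lying flat: 50 mm across, bore 15.6 mm, 12 mm high, 0.14 kg. Origin at the centre of its underside. It goes on first: its rim spans the hole in the bed.
- collar: Brass collar standing on end: 28 mm across, bore 15.6 mm, 24 mm high, 0.08 kg. Origin at the centre of its underside. It goes on top of the washer (alone it would drop into the hole).
- wedge: Steel taper wedge, 34 mm wide, with an orange heel block 30 long, 36 mm high to grip across its width. Origin: centre of the heel's underside; x to the thin end. The top falls evenly from 19 mm high (15 mm ahead of the origin) to 4 mm at the tip (90 mm ahead). It meets the bed when the origin is about 50 mm before the cradle's; a 3 mm gap comes at about 35 mm. 0.22 kg; pushing takes about 5 N.
- tape_roll: Roll of brown parcel tape, 66 mm across, 48 mm high; origin under its centre. Bystander.
- stapler: Grey and black hand stapler, 137 x 32 x 44 mm; origin under its centre, long side along y. Bystander.
- jar_a: Full glass jar with a lid, 69 mm across, 112 mm high; origin under its centre. Bystander at the left. The packed jars that fill the left and back of the table (beyond about 0.54 m from the base on the left) are as high and fixed.
- lid_a: Loose jar lid, 65 mm across, 16 mm high; origin under its centre. Bystander at the left.
Not all that is in view belongs to the job. Leave any pink look-alike of the washer alone.

How it is judged:
By the outcome, as a careful person would: the job done as asked, in the order asked, and still so for the second after the job is handed in, while the arm keeps its last pose, push and grip.
It also fails if it takes over 72 s, if anything falls off the work surface, if the arm or the gripper's body presses on something with over 40 N, if the wrist force passes 120 N, or if a joint passes its speed limit or range.

## Working session

There is one attempt and no reset: what is moved stays moved. The work goes in short steps, Python scripts to look and compute and a shell command to move; the robot and the scene stay as the last step left them, time stands still between calls to the robot, and variables do not carry over. Pictures are saved under pics/ and viewed, and the job is handed in when it is done.

```bash
ls; mkdir -p pics; cat > h.py <<'E'
import numpy as np, cv2
from plant import ctrl
def snap(n,f):
    s=ctrl.snapshot(n); cv2.imwrite('pics/'+f+'.png',s['img']); 
    np.savez('pics/'+f+'.npz',**{k:np.array(v) for k,v in s.items()}); return s
def load(f):
    d=np.load('pics/'+f+'.npz'); return {k:d[k] for k in d}
def ray(s,u,v,z):
    R=np.array(s['R']);t=np.array(s['t']);c=-R.T@t
    d=R.T@np.array([(u-s['cx'])/s['fx'],(v-s['cy'])/s['fy'],1]);return c+d*(z-c[2])/d[2]
def proj(s,X):
    p=np.array(s['R'])@np.array(X)+np.array(s['t']);return np.array([s['fx']*p[0]/p[2]+s['cx'],s['fy']*p[1]/p[2]+s['cy']])
E
python3 - <<'E'
from h import *
o=ctrl.get_obs();print(o,ctrl.tip_extent)
for n in('top','side','wrist'):
    s=snap(n,n+'0');R=np.array(s['R']);print(n,s['fx'],-R.T@s['t'],R[2])
E
```

```text
pics
{'clock': 0.0, 'joint_pos': array([ 9.12776249e+01,  2.05909081e+01,  6.32734719e-01, -1.93508511e-02,
       -7.01374065e+01, -1.65092226e+01]), 'qvel': array([-0.02687352,  0.04314625,  0.00491558, -0.06644595,  0.00414153,
        0.05140845]), 'tau': array([-2.20297239e-03, -5.82724464e+01,  2.93053633e+01,  6.99750736e+00,
        6.80579193e-03, -1.65612096e-04]), 'tool_pos': array([0.17720924, 0.65077228, 0.2114232 ]), 'orientation': array([ 1.79903191e+02, -9.72235879e-03, -1.52381794e+01]), 'force': array([ 0.2077954 ,  0.03338099, -0.36214057]), 'moment': array([-0.01845688,  0.03544005, -0.05823944]), 'opening': 0.08767920297834078} 0.017
top 400.9820580423594 [0.36971226 0.04876968 1.3082503 ] [ 0.1099915  -0.00640904 -0.99391186]
side 518.2447922976675 [0.17539094 1.487863   1.27352643] [ 0.16854756 -0.76493168 -0.62166811]
wrist 341.0588426772264 [0.25261989 0.6299976  0.3838457 ] [-0.27688135  0.07419543 -0.95803536]
```

View pics/top0.png

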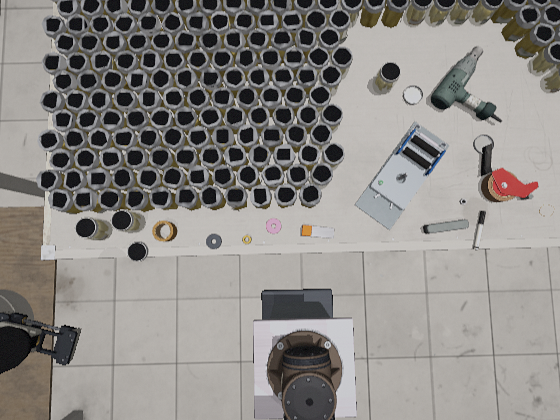

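View pics/side0.png

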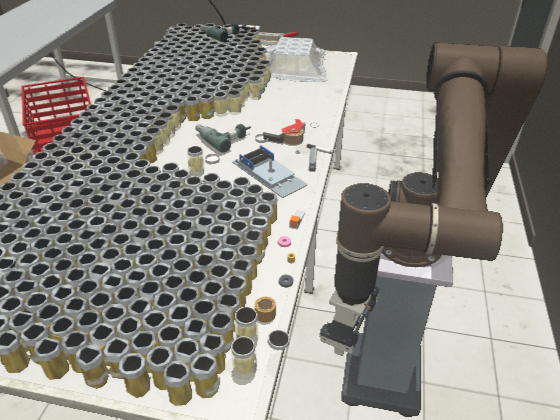

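View pics/wrist0.png

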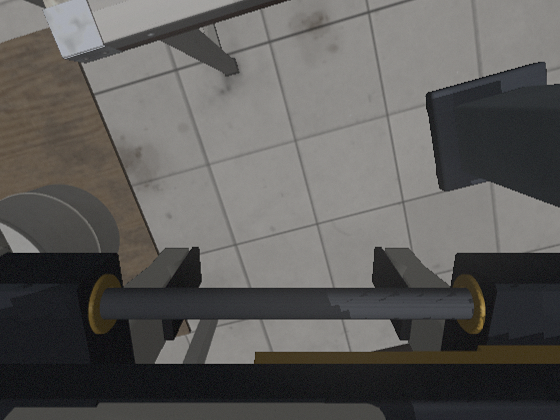

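```bash
python3 - <<'E'
from h import *
s=load('top0');im=s['img']
a=cv2.resize(im[205:265,190:350],None,fx=5,fy=5,interpolation=cv2.INTER_NEAREST);cv2.imwrite('pics/za.png',a)
b=cv2.resize(im[115:240,345:460],None,fx=4.8,fy=4.8,interpolation=cv2.INTER_NEAREST);cv2.imwrite('pics/zb.png',b)
for n,u,v,z in[('washer',214,241,.012),('collar',247,239.5,.024),('heel',306,230,.036),('wtip',334,232,.004),('stud',403,178,.08),('platecorner1',356,218,.006),('pc2',391,229,.006),('jar',388,73,.1),('lid2',413,95,.016),('tape',163,231,.048),('tableL',45,250,0),('edge',300,246,0)]:
    p=ray(s,u,v,z);print(n,p.round(4),np.hypot(p[0],p[1]).round(3))
E
```

```text
washer [0.4022 0.2798 0.012 ] 0.49
collar [0.4041 0.1725 0.024 ] 0.439
heel [ 0.4293 -0.016   0.036 ] 0.43
wtip [ 0.4221 -0.1085  0.004 ] 0.436
stud [ 0.5814 -0.32    0.08  ] 0.664
platecorner1 [ 0.4658 -0.1816  0.006 ] 0.5
pc2 [ 0.4273 -0.2938  0.006 ] 0.519
jar [ 0.9139 -0.2855  0.1   ] 0.957
lid2 [ 0.873  -0.3886  0.016 ] 0.956
tape [0.4364 0.433  0.048 ] 0.615
tableL [0.3867 0.8282 0.    ] 0.914
edge [0.3796 0.0031 0.    ] 0.38
```

View pics/za.png

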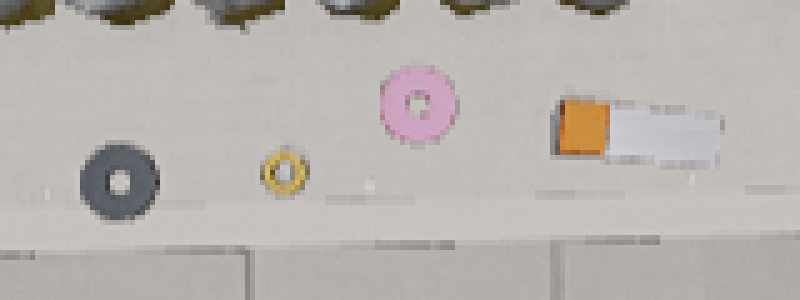

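View pics/zb.png

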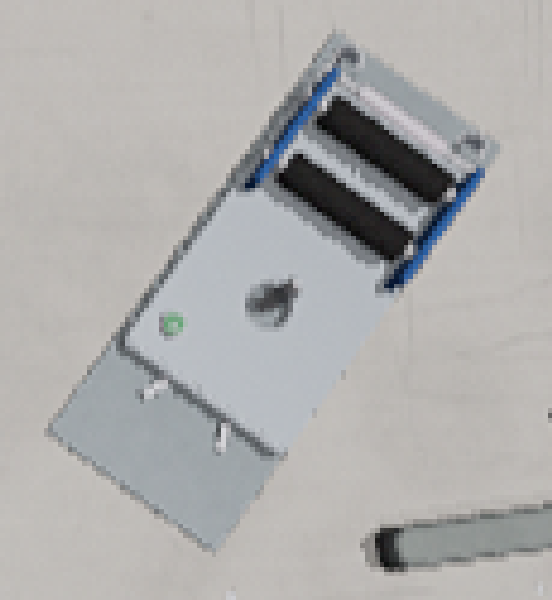

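```bash
python3 - <<'E'
from h import *
s=load('top0');im=s['img'];hsv=cv2.cvtColor(im,cv2.COLOR_BGR2HSV)
def blob(m,box):
    k=np.zeros(m.shape,np.uint8);x0,y0,x1,y1=box;k[y0:y1,x0:x1]=m[y0:y1,x0:x1];
    c=max(cv2.findContours(k,cv2.RETR_EXTERNAL,cv2.CHAIN_APPROX_NONE)[0],key=cv2.contourArea);return c
c=blob((hsv[...,2]<130).astype(np.uint8),(195,225,235,255))
e=cv2.minEnclosingCircle(c);print('washer px',e,ray(s,*e[0],.008))
c=blob(((hsv[...,1]>90)).astype(np.uint8),(235,230,260,250))
e=cv2.minEnclosingCircle(c);print('collar px',e,ray(s,*e[0],.022))
m=((hsv[...,1]>130)&(hsv[...,0]<20)).astype(np.uint8)
c=blob(m,(295,215,345,245));r=cv2.minAreaRect(c);print('heel',r,ray(s,*r[0],.034))
# wedge direction via edges of white? use top face far end from zoom
far=np.array([ (190+722/5,205+115/5),(190+717/5,205+163/5)])
P=[ray(s,*p,.004) for p in far];print('tip edge',P)
H=ray(s,*r[0],.036);T=(P[0]+P[1])/2;print('yaw',np.degrees(np.arctan2(*(T-H)[[1,0]])),np.linalg.norm((T-H)[:2]))
tip=ray(s,405.4,174.8,.08);print('stud',tip)
q=lambda x,y:(345+x/4.8,115+y/4.8)
c1=ray(s,*q(48,430),.006);c2=ray(s,*q(213,551),.006);c3=ray(s,*q(500,155),.006);c4=ray(s,*q(338,30),.006)
print(c1,c2,c3,c4,np.linalg.norm(c1-c2),np.linalg.norm(c2-c3),np.linalg.norm(c1-c4))
d=((c3+c4)-(c1+c2))/2;d/=np.linalg.norm(d);print('cradle yaw',np.degrees(np.arctan2(d[1],d[0])),'origin',(c1+c2)/2+.075*d,'stud',(c1+c2)/2+.16*d, 'stud from all', (c1+c2+c3+c4)/4-.015*d)
# side view collars
s2=load('side0');
print([proj(s2,x).round(1) for x in ([.402,.28,.012],[.404,.1725,.024],tip)])
cv2.imwrite('pics/zc.png',cv2.resize(s2['img'][140:300,230:320],None,fx=3.7,fy=3.7,interpolation=cv2.INTER_NEAREST))
E
```

```text
washer px ((213.5, 241.0), 7.762187480926514) [0.40234504 0.28213662 0.008     ]
collar px ((246.5, 239.1666717529297), 4.1164655685424805) [0.40527589 0.17423644 0.022     ]
heel ((306.5, 230.0), (10.0, 9.0), 90.0) [ 0.42934367 -0.01773963  0.034     ]
tip edge [array([ 0.43505399, -0.11025495,  0.004     ]), array([ 0.40400948, -0.10585117,  0.004     ])]
yaw -96.13474415706801 0.09093859484828447
stud [ 0.59129239 -0.32807837  0.08      ]
[ 0.50983461 -0.18023103  0.006     ] [ 0.42482766 -0.28840236  0.006     ] [ 0.69391667 -0.50172225  0.006     ] [ 0.78561154 -0.39467922  0.006     ] 0.13757623165766453 0.3433864801758113 0.3493435890108093
cradle yaw -38.1350561455632 origin [ 0.52632293 -0.28063049  0.006     ] stud [ 0.59318031 -0.33311945  0.006     ] stud from all [ 0.59174926 -0.33199596  0.006     ]
[array([286.4, 279.2]), array([291.9, 255.1]), array([271.1, 160. ])]
```

View pics/zc.png

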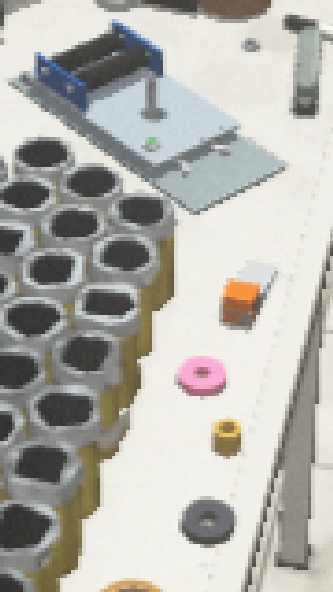

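```bash
python3 - <<'E'
from h import *
s=load('top0');s2=load('side0')
for n,u,v,z in[('jar312 lid front',312,203,.112),('jar312 right',322,194,.112),('jar bottom',311,206,.0),('290 front',289,206,.112),('264',264,208,.112),('238f',239,208,.112),('215f',215,210,.112),('pink',274,226,.012),('staplerL',425,228,.03),('jarA',124,220,.112),('lidA',138,251,.016)]:
    print(n,ray(s,u,v,z).round(3))
print(ray(s2,275,205,.112),ray(s2,262,207,.112))
cv2.imwrite('pics/zd.png',cv2.resize(s['img'][160:260,190:350],None,fx=5,fy=5,interpolation=cv2.INTER_NEAREST))
E
```

```text
jar312 lid front [ 0.506 -0.033  0.112]
jar312 right [ 0.533 -0.064  0.112]
jar bottom [ 0.509 -0.037  0.   ]
290 front [0.499 0.037 0.112]
264 [0.495 0.112 0.112]
238f [0.496 0.187 0.112]
215f [0.492 0.259 0.112]
pink [0.446 0.086 0.012]
staplerL [ 0.427 -0.396  0.03 ]
jarA [0.469 0.53  0.112]
lidA [0.376 0.522 0.016]
[0.49917971 0.01475027 0.112     ] [0.54304473 0.03655957 0.112     ]
```

View pics/zd.png

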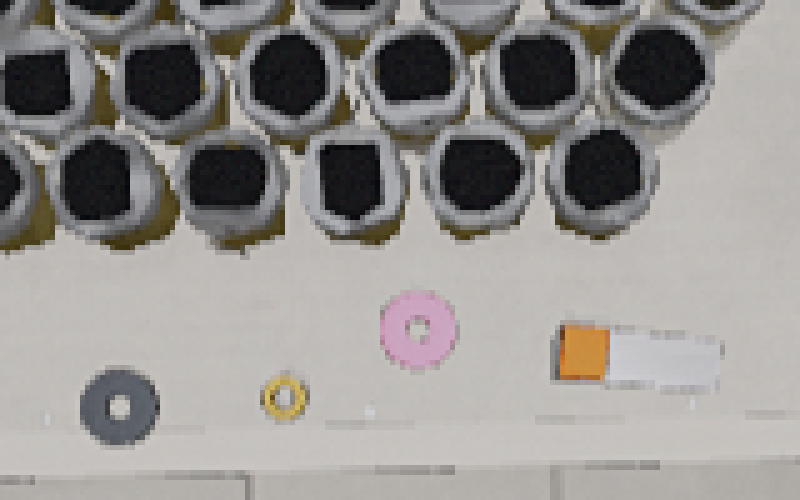

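```bash
cat >> h.py <<'E'
from scipy.spatial.transform import Rotation as Ro
def go(x,y,z,yaw):
    o=ctrl.get_obs();R0=Ro.from_euler('xyz',o['orientation'],degrees=True)
    R1=Ro.from_euler('xyz',[180,0,yaw],degrees=True)
    d=R0.inv().apply(np.array([x,y,z])-o['tool_pos']);r=(R0.inv()*R1).as_rotvec()
    print('t',round(o['clock'],2),np.round(o['tool_pos'],4),np.round(o['orientation'],2),'F',np.round(o['force'],1),'op',round(o['opening'],4))
    print('row',np.round(d,4).tolist(),np.round(r,4).tolist(),'rows',np.linalg.norm(d)/.0625,np.degrees(np.linalg.norm(r))/10.7)
E
python3 -c "
from h import *
go(.37,.2815,.16,0)"
```

```text
t 0.15 [0.1773 0.6509 0.2116] [ 1.7993e+02 -1.0000e-02 -1.5230e+01] F [ 0.4  0.  -0.6] op 0.0876
row [0.283, 0.3057, 0.0521] [0.0013, 0.0, -0.2659] rows 6.717470028479944 1.423686168449767
```

```bash
python3 -m handwheel '[[0.283,0.306,0.052,0,0,-0.266],[0.283,0.306,0.052,0,0,-0.266],[0.283,0.306,0.052,0,0,-0.266],[0.283,0.306,0.052,0,0,-0.266],[0.283,0.306,0.052,0,0,-0.266],[0.283,0.306,0.052,0,0,-0.266],[0.283,0.306,0.052,0,0,-0.266],[0.283,0.306,0.052,0,0,-0.266]]'
python3 -c "
from h import *
snap('wrist','w1');go(.4023,.2815,.06,0)"
```

```text
clock: 1.15
tool_pos: [0.3704, 0.2789, 0.16]
orientation: [180.0, 0.0, -0.2]
force: [0.3, 0.3, 0.0]
opening: 0.0876
t 1.2 [0.3704 0.2804 0.1603] [ 1.7999e+02  1.0000e-02 -1.4000e-01] F [ 0.7 -0.8  0.4] op 0.0875
row [0.0319, -0.0012, 0.1003] [0.0001, 0.0001, -0.0024] rows 1.684313845105399 0.012846098429170796
```

View pics/w1.png

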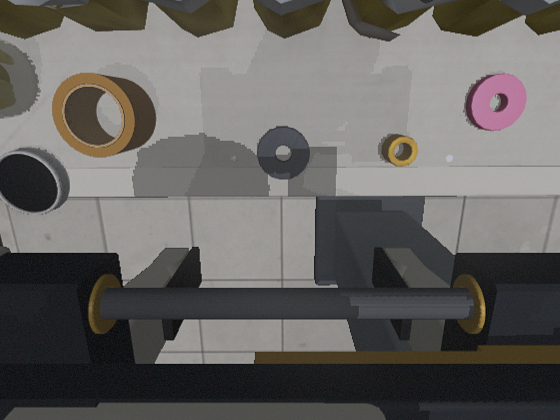

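```bash
python3 - <<'E'
from h import *
s=load('w1')
for n,u,v,z in [('washer',283,153.5,.010),('hole',284,153,.012),('collar',403,151,.024),('collar',401,151,.012)]: print(n,ray(s,u,v,z))
h=cv2.cvtColor(s['img'],cv2.COLOR_BGR2HSV)
m=((h[...,1]>90)).astype(np.uint8);m[:120]=0;m[180:]=0;m[:,:370]=0
c=max(cv2.findContours(m,0,1)[0],key=cv2.contourArea);print(cv2.boundingRect(c))
g=s['img'].max(2);k=((g<95)).astype(np.uint8);k[:118]=0;k[185:]=0;k[:,:250]=0;k[:,315:]=0
c=max(cv2.findContours(k,0,1)[0],key=cv2.contourArea);print(cv2.boundingRect(c),cv2.minEnclosingCircle(c))
E
```

```text
washer [0.40475663 0.28122937 0.01      ]
hole [0.40549397 0.28027183 0.012     ]
collar [0.40873004 0.1731831  0.024     ]
collar [0.40717896 0.17096918 0.012     ]
(384, 135, 34, 31)
(257, 126, 53, 54) ((283.0, 152.5), 27.409038543701172)
```

```bash
python3 -m handwheel '[[0.034,-0.001,0.06,0,0,-0.002],[0.034,-0.001,0.1,0,0,-0.002],[0.034,-0.001,0.12,0,0,-0.002],[0.034,-0.001,0.135,0,0,-0.002],[0.034,-0.001,0.1395,0,0,-0.002],[0.034,-0.001,0.1395,0,0,-0.002],[0.034,-0.001,0.1395,0,0,-0.002]]'
python3 -c "
from h import *
go(.404,.281,.02,0)"
```

```text
clock: 2.08
tool_pos: [0.4042, 0.2834, 0.0216]
orientation: [-179.9, -0.0, 0.2]
force: [-0.2, 0.7, 0.3]
opening: 0.0877
t 2.08 [0.4042 0.2834 0.0216] [-1.7994e+02 -5.0000e-02  1.6000e-01] F [-0.2  0.7  0.3] op 0.0877
row [-0.0003, 0.0024, 0.0016] [-0.0011, -0.0008, 0.0027] rows 0.04670102742416811 0.0162440833181206
```

```bash
python3 -m handwheel '[[0,0.002,0.001,0,0,0],[0,0.002,0.001,0,0,0],[0,0.002,0.001,0,0,0],[0,0.002,0.001,0,0,0],[0,0.002,0.001,0,0,0],[0,0.002,0.001,0,0,0]]' 1
python3 -c "
from h import *
go(.404,.281,.12,0)"
```

```text
clock: 2.82
tool_pos: [0.404, 0.2807, 0.0198]
orientation: [180.0, 0.0, 0.1]
force: [0.5, 0.3, -0.0]
opening: 0.0334
t 2.83 [0.404  0.2807 0.0198] [1.8e+02 0.0e+00 1.3e-01] F [ 0.5  0.3 -0. ] op 0.0334
row [-0.0, -0.0003, -0.1002] [0.0001, 0.0, 0.0022] rows 1.6027075750034832 0.011787846689420962
```

```bash
python3 -c "
from h import *
s=snap('top','t2');snap('side','s2');snap('wrist','w2');print(ctrl.get_obs()['opening'])
a=load('top2') if 0 else s
s2=load('s2')
i=np.hstack([cv2.resize(s['img'][200:270,170:290],(480,280),interpolation=0),cv2.resize(s2['img'][230:330,240:320],(320,280),interpolation=0)])
w=load('w2')['img'];cv2.imwrite('pics/c2.png',np.vstack([i,cv2.resize(w,(800,600))[280:]])) "
```

```text
0.021437659345630033
```

View pics/c2.png

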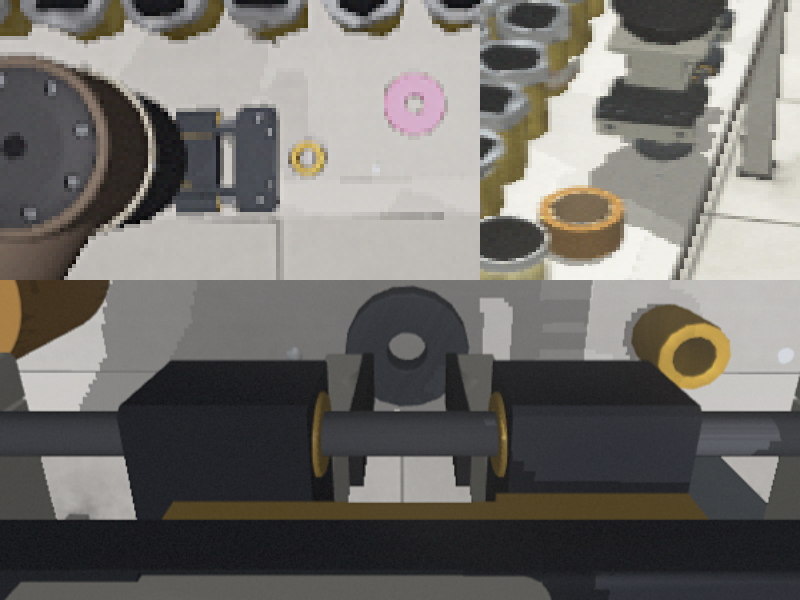

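```bash
python3 -c "
from h import *
s=load('w2')
for u,v in((285,243),(285,241)):print(ray(s,u,v,.012))
print('front',ray(s,285,202,.012), 'tips',[proj(s,[.404,.281+d,.003]).round() for d in(-.0107,.0107)],'pads top',[proj(s,[.404,.281+d,.03]).round() for d in(-.0107,.0107)])
cv2.imwrite('pics/c3.png',cv2.resize(s['img'][190:350,200:360],None,fx=3.7,fy=3.7))
go(.404,.281,.1,0)"
```

```text
[0.40689362 0.28077538 0.012     ]
[0.40811835 0.28077884 0.012     ]
front [0.4311454 0.2808439 0.012    ] tips [array([303., 242.]), array([267., 242.])] pads top [array([305., 262.]), array([264., 261.])]
t 2.98 [0.404  0.2807 0.0199] [1.8e+02 0.0e+00 1.3e-01] F [-0.9 -0.4 -0.4] op 0.0214
row [-0.0, -0.0003, -0.0801] [0.0001, 0.0, 0.0023] rows 1.2824058187805467 0.01209985981157535
```

View pics/c3.png

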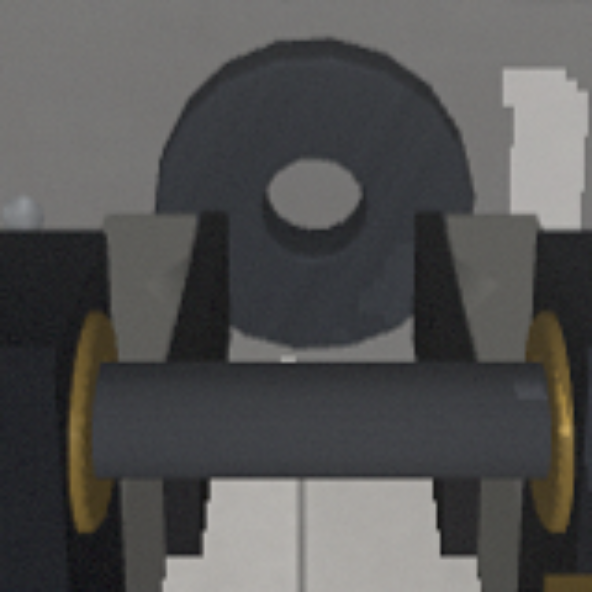

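```bash
python3 -c "
from h import *
s=load('w1')
for e in(.0,.01,.017,.025):print(e,[proj(s,[.3704,.2804+d,.1603-e]).round(1) for d in(-.0438,.0438)])
cv2.imwrite('pics/c4.png',cv2.resize(s['img'][230:360,120:440],None,fx=2.5,fy=2.5))
"
```

```text
0.0 [array([362.1, 253.6]), array([202.4, 253.8])]
0.01 [array([358.4, 246.4]), array([206.5, 246.6])]
0.017 [array([356. , 241.7]), array([209.1, 241.9])]
0.025 [array([353.5, 236.7]), array([211.9, 236.9])]
```

View pics/c4.png

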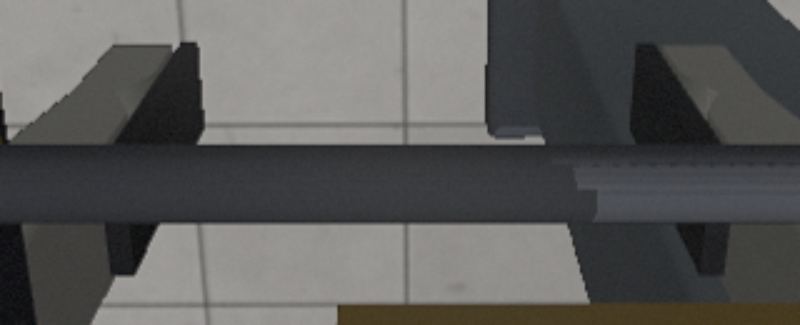

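```bash
python3 -c "
from h import *
s=load('w1')
for dx in (0.0095,):
  for e in(-.015,-.01,-.005,.0,.005,.01,.017):print(dx,e,[proj(s,[.3704+dx,.2804+d,.1603-e]).round(1) for d in(-.0438,.0438)])
"
```

```text
0.0095 -0.015 [array([369.7, 248.7]), array([194. , 248.9])]
0.0095 -0.01 [array([367.4, 244.7]), array([196.5, 245. ])]
0.0095 -0.005 [array([365.2, 241. ]), array([198.9, 241.3])]
0.0095 0.0 [array([363.2, 237.5]), array([201.2, 237.7])]
0.0095 0.005 [array([361.2, 234.1]), array([203.3, 234.3])]
0.0095 0.01 [array([359.4, 230.9]), array([205.4, 231.1])]
0.0095 0.017 [array([356.9, 226.7]), array([208.1, 226.9])]
```

```bash
python3 -c "
from h import *
s=load('w2')
for z in(.003,.012,.02,.03,.035):print(z,[proj(s,[.4135,.2807+d,z]).round(1) for d in(-.0128,.0128)])
print(ctrl.tip_extent)
"; python3 -m handwheel '[[0,0,0,0,0,0],[0,0,0,0,0,0],[0,0,0,0,0,0],[0,0,0,0,0,0],[0,0,0,0,0,0],[0,0,0,0,0,0],[0,0,0,0,0,0]]' -1
python3 -c "
from h import *
s=snap('wrist','w3')
snap('side','s3');go(.404,.2815,.0,0)"
```

```text
0.003 [array([307. , 226.8]), array([263.5, 226.6])]
0.012 [array([307.9, 232.2]), array([262.5, 232. ])]
0.02 [array([308.8, 237.5]), array([261.5, 237.3])]
0.03 [array([310. , 244.7]), array([260.1, 244.5])]
0.035 [array([310.6, 248.7]), array([259.3, 248.5])]
0.017
clock: 3.85
tool_pos: [0.404, 0.2807, 0.0199]
orientation: [-180.0, 0.0, 0.1]
force: [0.1, -0.1, 0.0]
opening: 0.0845
t 3.95 [0.404  0.2807 0.0199] [1.8e+02 0.0e+00 1.3e-01] F [ 0.5  0.1 -0.6] op 0.0872
row [0.0, -0.0008, 0.0199] [0.0, 0.0, 0.0022] rows 0.3180730919656602 0.011902891371459265
```

View pics/w3.png

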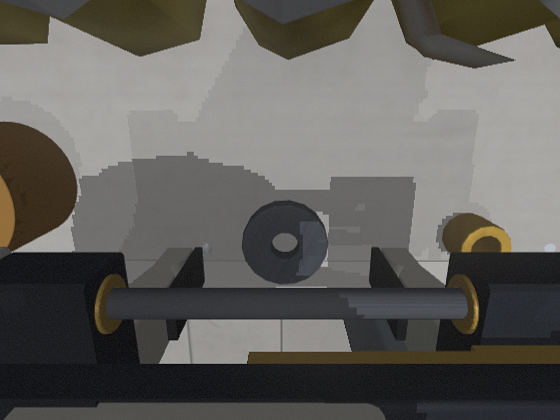

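View pics/s3.png

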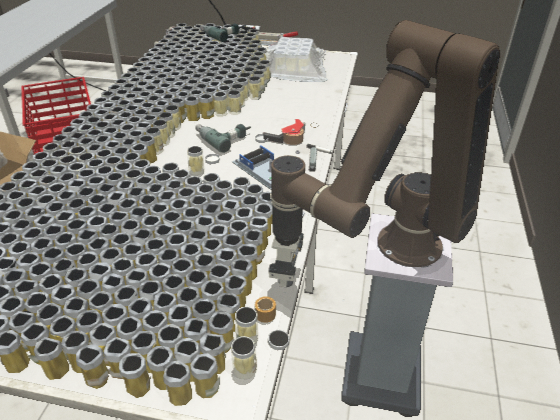

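```bash
python3 -m handwheel '[[0,-0.001,0.004,0,0,0],[0,-0.001,0.008,0,0,0],[0,-0.001,0.012,0,0,0],[0,-0.001,0.014,0,0,0],[0,-0.001,0.014,0,0,0]]'; python3 -c "
from h import *
s=snap('wrist','w4')"
```

```text
clock: 4.58
tool_pos: [0.4039, 0.2816, 0.0056]
orientation: [180.0, 0.0, 0.1]
force: [-0.8, -0.5, 0.2]
opening: 0.0876
```

View pics/w4.png

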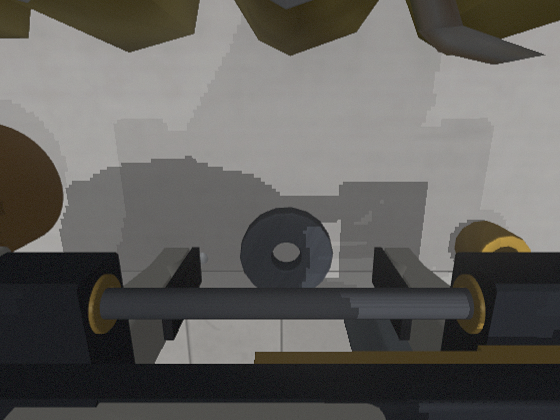

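```bash
python3 -m handwheel '[[0,0,0.003,0,0,0],[0,0,0.006,0,0,0],[0,0,0.009,0,0,0],[0,0,0.011,0,0,0],[0,0,0.012,0,0,0],[0,0,0.012,0,0,0]]'; python3 -c "
from h import *
s=snap('wrist','w5')"
```

```text
clock: 5.38
tool_pos: [0.404, 0.2816, -0.0062]
orientation: [180.0, 0.0, 0.1]
force: [-1.1, 0.4, -0.1]
opening: 0.0877
```

View pics/w5.png

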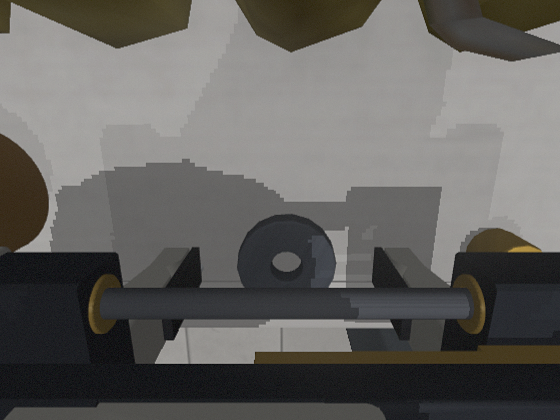

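```bash
python3 -c "
from h import *
print(ray(load('w5'),287,261,.012), ray(load('w4'),287,251,.012))"
python3 -m handwheel '[[0,0,0.002,0,0,0],[0,0,0.004,0,0,0],[0,0,0.005,0,0,0],[0,0,0.005,0,0,0]]'
```

```text
[0.40815515 0.28065002 0.012     ] [0.40820082 0.28052817 0.012     ]
clock: 5.92
tool_pos: [0.404, 0.2816, -0.0112]
orientation: [180.0, 0.0, 0.1]
force: [0.0, -0.0, -0.6]
opening: 0.0878
```

```bash
python3 -m handwheel '[[0.003,0,0,0,0,0],[0.003,0,0,0,0,0],[0.003,0,0,0,0,0],[0.003,0,0,0,0,0],[0.003,0,0,0,0,0],[0.003,0,0,0,0,0],[0.003,0,0,0,0,0]]' 1;  python3 -m handwheel '[[0,0,0,0,0,0]]'
```

```text
clock: 6.8
tool_pos: [0.407, 0.2817, -0.0111]
orientation: [180.0, 0.0, 0.1]
force: [-0.4, -0.3, 0.4]
opening: 0.049
clock: 6.92
tool_pos: [0.407, 0.2817, -0.0111]
orientation: [180.0, 0.0, 0.1]
force: [0.6, 0.4, 0.4]
opening: 0.0488
```

```bash
python3 -m handwheel '[[0,0,-0.02,0,0,0],[0,0,-0.06,0,0,0],[0,0,-0.11,0,0,0],[0,0,-0.16,0,0,0],[0,0,-0.161,0,0,0],[0,0,-0.161,0,0,0]]';  python3 -c "
from h import *
s=snap('wrist','w6'); snap('side','s6')
go(.592,-.331,.15,-38)"
```

```text
clock: 7.68
tool_pos: [0.4064, 0.2813, 0.1493]
orientation: [-180.0, 0.0, 0.1]
force: [-0.3, 0.1, -1.7]
opening: 0.0488
t 7.78 [0.4063 0.2808 0.1484] [1.7989e+02 1.0000e-01 1.1000e-01] F [-0.7  0.1 -1.9] op 0.0487
row [0.1846, 0.6122, -0.0007] [0.0025, 0.0011, 0.6651] rows 10.230408865977244 3.5615837821191354
```

View pics/w6.png

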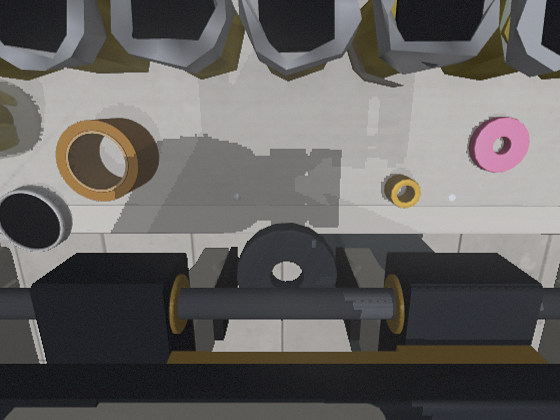

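View pics/s6.png

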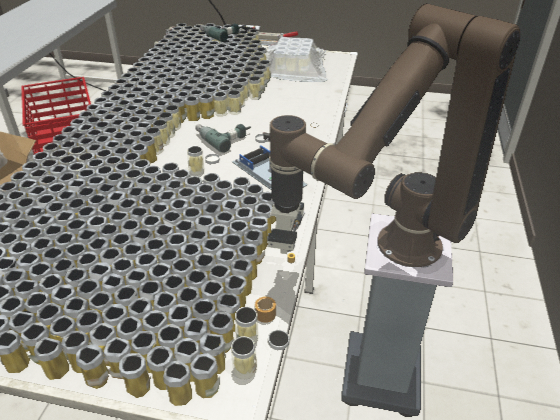

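```bash
python3 - <<'E'
from h import *
s=load('w6')
for z in (.170,.172):
    p=ray(s,287,269.5,z);print(p, p-np.array([.4064,.2810,.149]))
E
python3 -m handwheel '[[0.017,0.056,0,0,0,0.09],[0.034,0.112,0,0,0,0.18],[0.052,0.168,0,0,0,0.27],[0.068,0.224,0,0,0,0.36],[0.085,0.28,0,0,0,0.45],[0.102,0.336,0,0,0,0.54],[0.119,0.392,0,0,0,0.62],[0.136,0.45,0,0,0,0.665]]'
python3 -c "
from h import *
go(.592,-.331,.15,-38)"
```

```text
[0.40725851 0.2802719  0.17      ] [ 0.00085851 -0.0007281   0.021     ]
[0.40827999 0.28027822 0.172     ] [ 0.00187999 -0.00072178  0.023     ]
clock: 8.78
tool_pos: [0.5436, -0.1699, 0.1481]
orientation: [179.9, 0.1, -38.1]
force: [0.7, 1.0, -0.7]
opening: 0.0489
t 8.78 [ 0.5436 -0.1699  0.1481] [ 1.7991e+02  1.3000e-01 -3.8080e+01] F [ 0.7  1.  -0.7] op 0.0489
row [0.1374, 0.097, -0.002] [0.0016, 0.0022, -0.0014] rows 2.6917618368359792 0.01655623780297359
```

```bash

python3 -m handwheel '[[0.03,0.03,0,0,0,0],[0.06,0.06,0,0,0,0],[0.085,0.09,0,0,0,0],[0.092,0.097,0,0,0,0],[0.092,0.097,0,0,0,0],[0.092,0.097,0,0,0,0]]'
python3 -c "
from h import *
snap('wrist','w7')
go(.592,-.331,.15,-38)"
```

```text
clock: 9.52
tool_pos: [0.5566, -0.3001, 0.1492]
orientation: [180.0, 0.1, -37.9]
force: [0.2, -0.5, -1.6]
opening: 0.0489
t 9.57 [ 0.5568 -0.3     0.1496] [ 1.7999e+02  3.0000e-02 -3.7910e+01] F [-0.1 -0.2 -0.6] op 0.0487
row [0.0468, 0.0028, -0.0004] [0.0001, 0.0006, 0.0015] rows 0.7507701500703996 0.008596849637854308
```

View pics/w7.png

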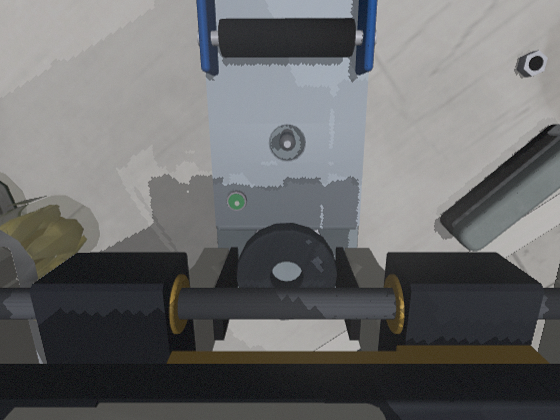

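```bash
python3 - <<'E'
from h import *
s=load('w7');cv2.imwrite('pics/c7.png',cv2.resize(s['img'][110:180,250:325],None,fx=8,fy=8))
st=ray(s,287,144,.08);hl=ray(s,287,270,.1727);print(st,hl,st-hl)
T=np.array([.5567,-.3,.1495])
R=Ro.from_euler('xyz',[180,0,-37.9],degrees=True)
print('stud in tool',R.inv().apply(st-T),'hole',R.inv().apply(hl-T))
print('hole circle in bed',ray(s,287,142,.026))
E
```

```text
[ 0.59734127 -0.33265274  0.08      ] [ 0.55795306 -0.30195022  0.1727    ] [ 0.03938821 -0.03070251 -0.0927    ]
stud in tool [0.05212747 0.00080042 0.0695    ] hole [ 0.00218676  0.00076916 -0.0232    ]
hole circle in bed [ 0.59395918 -0.33011153  0.026     ]
```

View pics/c7.png

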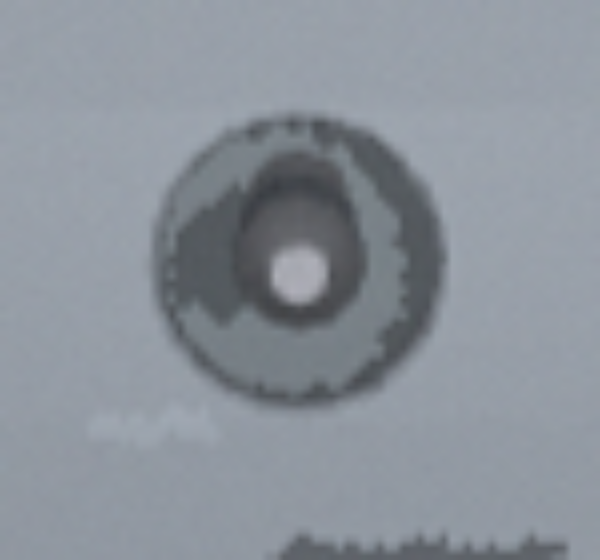

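```bash

python3 -m handwheel '[[0.025,0,0.02,0,0,0],[0.045,0,0.05,0,0,0],[0.049,0,0.065,0,0,0],[0.049,0,0.065,0,0,0],[0.049,0,0.065,0,0,0]]'
python3 -c "
from h import *
s=snap('wrist','w8');b=snap('side','s8')
cv2.imwrite('pics/c8.png',np.hstack([cv2.resize(s['img'][200:340,180:380],(400,280)),cv2.resize(b['img'][110:210,220:320],(400,400))[:280]]))
go(.592,-.331,.15,-38)"
```

```text
clock: 10.2
tool_pos: [0.5958, -0.3309, 0.0861]
orientation: [-180.0, -0.1, -37.9]
force: [-0.8, -0.4, -0.1]
opening: 0.0488
t 10.3 [ 0.596  -0.331   0.0865] [-1.7995e+02 -1.2000e-01 -3.7940e+01] F [-0.3 -0.5 -1.8] op 0.0487
row [-0.003, 0.0024, -0.0635] [-0.0008, -0.0021, 0.001] rows 1.0177461705162325 0.013196515953322023
```

View pics/c8.png

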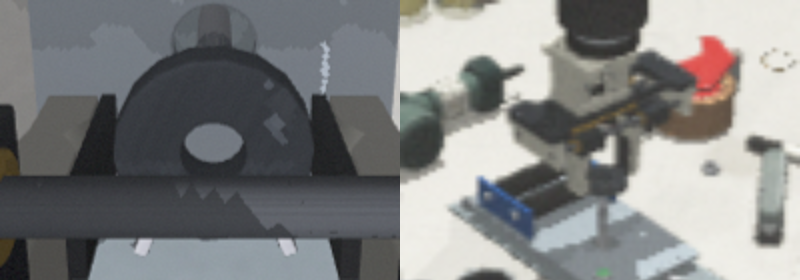

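```bash
python3 - <<'E'
from h import *
s=load('s8')
for P in([.596,-.331,.103],[.592,-.331,.103],[.594,-.331,.026],[.594,-.331,.08],[.590,-.331,.08],[.597,-.3327,.08]):print(P,proj(s,P).round(1))
cv2.imwrite('pics/c9.png',cv2.resize(s['img'][135:185,245:300],None,fx=12,fy=12,interpolation=cv2.INTER_CUBIC))
E
```

```text
[0.596, -0.331, 0.103] [270.1 154.9]
[0.592, -0.331, 0.103] [271. 155.]
[0.594, -0.331, 0.026] [270.7 170.2]
[0.594, -0.331, 0.08] [270.6 159.6]
[0.59, -0.331, 0.08] [271.5 159.7]
[0.597, -0.3327, 0.08] [270.  159.3]
```

View pics/c9.png

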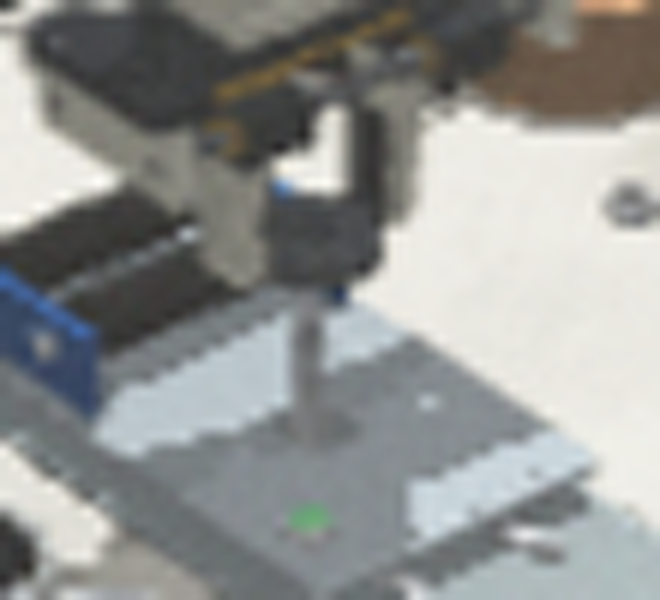

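```bash

python3 -m handwheel '[[0,0,0.005,0,0,0],[0,0,0.01,0,0,0],[0,0,0.015,0,0,0],[0,0,0.019,0,0,0],[0,0,0.022,0,0,0],[0,0,0.022,0,0,0]]'
python3 -m handwheel '[[0,0,0.002,0,0,0],[0,0,0.004,0,0,0],[0,0,0.006,0,0,0],[0,0,0.006,0,0,0]]'
```

```text
clock: 11.05
tool_pos: [0.5959, -0.3314, 0.0628]
orientation: [-180.0, -0.0, -38.0]
force: [0.3, -1.9, -1.6]
opening: 0.0488
clock: 11.55
tool_pos: [0.5967, -0.3319, 0.0576]
orientation: [-180.0, -0.2, -38.0]
force: [3.6, -3.2, 1.9]
opening: 0.0492
```

```bash

python3 -m handwheel '[[0.0015,0,0,0,0,0],[0.002,0,0,0,0,0],[0.002,0,0.001,0,0,0]]'
python3 -m handwheel '[[0,0,0.003,0,0,0],[0,0,0.006,0,0,0],[0,0,0.009,0,0,0],[0,0,0.009,0,0,0]]'
```

```text
clock: 11.92
tool_pos: [0.597, -0.3324, 0.0557]
orientation: [-180.0, 0.0, -38.0]
force: [3.1, -1.1, 0.5]
opening: 0.0487
clock: 12.42
tool_pos: [0.5973, -0.3326, 0.0466]
orientation: [-180.0, -0.0, -38.0]
force: [5.4, -3.0, -0.6]
opening: 0.049
```

```bash

python3 -m handwheel '[[0.0015,0,0,0,0,0],[0.002,0,0,0,0,0],[0.002,0,0.005,0,0,0],[0.002,0,0.01,0,0,0],[0.002,0,0.015,0,0,0],[0.002,0,0.02,0,0,0],[0.002,0,0.025,0,0,0],[0.002,0,0.025,0,0,0]]'
python3 -m handwheel '[[0,0,0.002,0,0,0],[0,0,0.004,0,0,0],[0,0,0.006,0,0,0],[0,0,0.006,0,0,0]]'
```

```text
clock: 13.42
tool_pos: [0.5982, -0.3336, 0.0212]
orientation: [180.0, 0.1, -38.0]
force: [-0.0, 0.1, -1.1]
opening: 0.049
clock: 13.92
tool_pos: [0.5985, -0.3337, 0.0157]
orientation: [180.0, 0.0, -38.0]
force: [-0.1, -0.1, -1.9]
opening: 0.0486
```

```bash

python3 -m handwheel '[[0,0,0.001,0,0,0],[0,0,0.001,0,0,0]]'
python3 -m handwheel '[[0,0,0,0,0,0],[0,0,0,0,0,0],[0,0,0,0,0,0],[0,0,0,0,0,0]]' -0.5
python3 -m handwheel '[[0,0,-0.03,0,0,0],[0,0,-0.08,0,0,0],[0,0,-0.13,0,0,0],[-0.05,0,-0.135,0,0,0],[-0.05,0,-0.135,0,0,0],[-0.05,0,-0.135,0,0,0]]' -1
python3 -c "
from h import *
s=snap('wrist','w10')
go(.404,.173,.12,0)"
```

```text
clock: 14.18
tool_pos: [0.5987, -0.3337, 0.015]
orientation: [-180.0, -0.0, -38.0]
force: [0.0, -0.7, -1.3]
opening: 0.0485
clock: 14.68
tool_pos: [0.5986, -0.3337, 0.0149]
orientation: [180.0, -0.0, -38.0]
force: [-0.2, 0.2, -0.7]
opening: 0.0655
clock: 15.42
tool_pos: [0.5594, -0.3029, 0.1503]
orientation: [-180.0, -0.0, -38.0]
force: [-0.4, -0.1, -0.4]
opening: 0.0879
t 15.47 [ 0.5596 -0.3031  0.1499] [ 1.800e+02 -2.000e-02 -3.797e+01] F [ 0.5  0.3 -0.1] op 0.0875
row [-0.4155, -0.2796, 0.0297] [0.0001, -0.0003, -0.6626] rows 8.028152860385141 3.5482860233785862
```

View pics/w10.png

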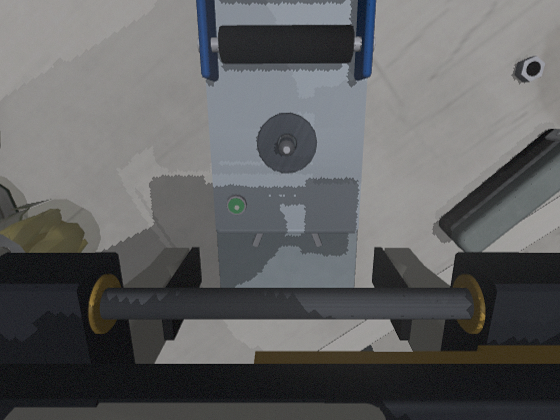

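```bash

python3 -m handwheel '[[-0.05,-0.034,0,0,0,-0.1],[-0.1,-0.067,0,0,0,-0.2],[-0.15,-0.1,0,0,0,-0.3],[-0.2,-0.134,0,0,0,-0.4],[-0.25,-0.168,0,0,0,-0.5],[-0.3,-0.2,0,0,0,-0.6],[-0.35,-0.235,0,0,0,-0.663],[-0.415,-0.279,0,0,0,-0.663]]'
python3 -c "
from h import *
go(.407,.1735,-.007,0)"
```

```text
clock: 16.48
tool_pos: [0.4085, 0.1593, 0.1499]
orientation: [180.0, -0.0, 0.1]
force: [0.6, -0.2, 0.3]
opening: 0.0878
t 16.48 [0.4085 0.1593 0.1499] [ 1.8e+02 -2.0e-02  5.0e-02] F [ 0.6 -0.2  0.3] op 0.0878
row [-0.0016, -0.0143, 0.1569] [0.0, -0.0003, 0.0009] rows 2.5211067521616024 0.005036612155561
```

```bash

python3 -m handwheel '[[0,0,0.04,0,0,0],[0,0,0.06,0,0,0],[0,0,0.06,0,0,0]]'
python3 -c "
from h import *
s=snap('wrist','w11')
go(.407,.1735,-.007,0)"
```

```text
clock: 16.85
tool_pos: [0.4082, 0.1568, 0.0884]
orientation: [179.8, 0.2, 0.0]
force: [0.5, 0.1, 0.7]
opening: 0.0875
t 16.9 [0.4089 0.1571 0.0895] [1.799e+02 7.000e-02 2.000e-02] F [0.3 0.6 0.4] op 0.0874
row [-0.0018, -0.0165, 0.0965] [0.0017, 0.0012, 0.0003] rows 1.5664454528683358 0.011081656299848187
```

View pics/w11.png

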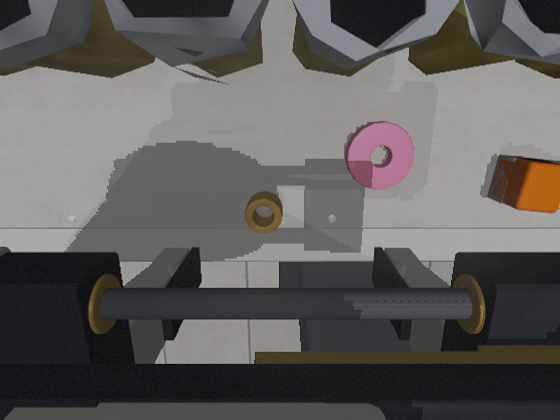

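```bash
python3 -c "
from h import *
print(ray(load('w11'),264,212,.024))"
python3 -m handwheel '[[0,-0.0165,0.04,0,0,0],[0,-0.0165,0.07,0,0,0],[0,-0.0165,0.085,0,0,0],[0,-0.0165,0.093,0,0,0],[0,-0.0165,0.095,0,0,0],[0,-0.0165,0.095,0,0,0]]'
```

```text
[0.41153788 0.17218456 0.024     ]
clock: 17.65
tool_pos: [0.4092, 0.174, -0.0045]
orientation: [-180.0, -0.0, 0.0]
force: [-0.5, -0.3, -0.1]
opening: 0.0875
```

Pinch gently aligned: close.

```bash
python3 -m handwheel '[[0.001,0.001,0.002,0,0,0],[0.001,0.001,0.002,0,0,0],[0.001,0.001,0.002,0,0,0],[0.001,0.001,0.002,0,0,0],[0.001,0.001,0.002,0,0,0],[0.001,0.001,0.002,0,0,0],[0.001,0.001,0.002,0,0,0],[0.001,0.001,0.002,0,0,0]]' 1
python3 -m handwheel '[[0,0,0,0,0,0],[0,0,0,0,0,0]]'
```

```text
clock: 18.65
tool_pos: [0.4097, 0.1727, -0.0071]
orientation: [-180.0, 0.0, 0.0]
force: [0.4, 1.1, -0.5]
opening: 0.0269
clock: 18.9
tool_pos: [0.4097, 0.1727, -0.0071]
orientation: [-180.0, -0.0, 0.0]
force: [0.7, -0.4, -0.4]
opening: 0.0269
```

```bash

python3 -m handwheel '[[0,0,-0.03,0,0,0],[0,0,-0.08,0,0,0],[0,0,-0.13,0,0,0],[0,0,-0.157,0,0,0],[0,0,-0.157,0,0,0]]'
python3 -c "
from h import *
go(.5595,-.303,.15,-38)"
```

```text
clock: 19.52
tool_pos: [0.4105, 0.1735, 0.1519]
orientation: [-179.8, -0.2, 0.0]
force: [-0.1, -0.7, -0.8]
opening: 0.0271
t 19.52 [0.4105 0.1735 0.1519] [-1.7981e+02 -1.8000e-01  2.0000e-02] F [-0.1 -0.7 -0.8] op 0.0271
row [0.1488, 0.4766, 0.0008] [-0.0043, -0.002, 0.6635] rows 7.98821460309131 3.553191605425696
```

```bash

python3 -m handwheel '[[0.018,0.058,0,0,0,0.09],[0.036,0.116,0,0,0,0.18],[0.054,0.174,0,0,0,0.27],[0.072,0.232,0,0,0,0.36],[0.09,0.29,0,0,0,0.45],[0.108,0.348,0,0,0,0.54],[0.126,0.406,0,0,0,0.62],[0.14,0.45,0,0,0,0.6635]]'
python3 -m handwheel '[[0,0,0,0,0,0],[0,0,0,0,0,0]]'
python3 -c "
from h import *
go(.5595,-.303,.15,-38)"
```

```text
clock: 20.52
tool_pos: [0.5491, -0.2796, 0.1477]
orientation: [179.9, 0.2, -38.2]
force: [0.5, 0.8, -0.9]
opening: 0.027
clock: 20.78
tool_pos: [0.5487, -0.2772, 0.1481]
orientation: [179.9, 0.2, -38.1]
force: [-0.3, -0.9, -1.2]
opening: 0.0268
t 20.77 [ 0.5487 -0.2772  0.1481] [ 1.7994e+02  1.6000e-01 -3.8050e+01] F [-0.3 -0.9 -1.2] op 0.0268
row [0.0244, 0.0136, -0.002] [0.001, 0.0028, -0.0009] rows 0.4486821870380805 0.01662526732020602
```

```bash

python3 -m handwheel '[[0.015,0.008,0,0,0,0],[0.024,0.014,0,0,0,0],[0.024,0.014,0,0,0,0],[0.024,0.014,0,0,0,0]]'
python3 -c "
from h import *
s=snap('wrist','w12')
go(.5986,-.3337,.09,-38)"
```

```text
clock: 21.28
tool_pos: [0.5599, -0.3029, 0.1498]
orientation: [-180.0, 0.0, -38.0]
force: [-0.3, -0.2, -1.1]
opening: 0.0268
t 21.32 [ 0.56   -0.3028  0.1499] [-179.99    0.    -37.99] F [-0.1  0.9 -0.9] op 0.0268
row [0.0495, 0.0005, 0.0599] [-0.0001, 0.0, 0.0001] rows 1.2428705882466216 0.0008588600800427215
```

View pics/w12.png

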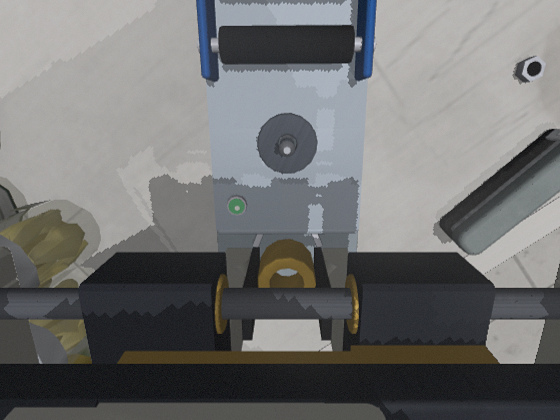

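```bash
python3 - <<'E'
from h import *
s=load('w12');T=np.array([.56,-.3028,.15]);R=Ro.from_euler('xyz',[180,0,-38],degrees=True)
for u,v,z in((287,279,.181),(287,283,.181),(287,150,.08)):print(R.inv().apply(ray(s,u,v,z)-T))
cv2.imwrite('pics/c12.png',cv2.resize(s['img'][230:330,220:360],None,fx=5,fy=5))
E
```

```text
[ 0.00154646  0.0007592  -0.031     ]
[-0.00051667  0.00076375 -0.031     ]
[0.04794102 0.00074156 0.07      ]
```

View pics/c12.png

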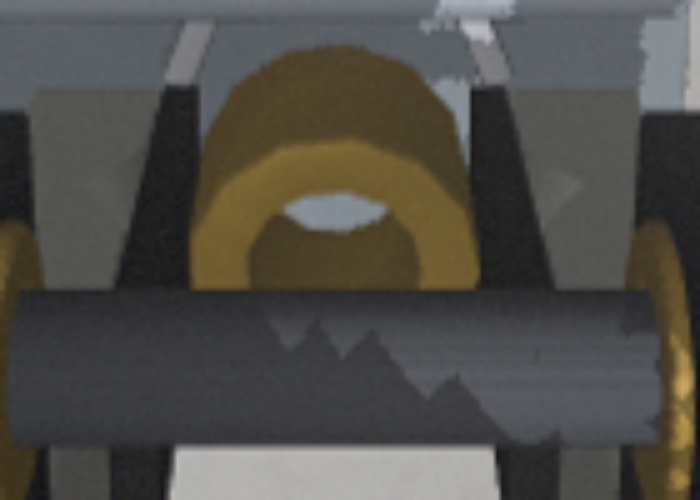

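```bash

python3 -m handwheel '[[0.025,0,0.02,0,0,0],[0.045,0,0.04,0,0,0],[0.052,0,0.055,0,0,0],[0.052,0,0.062,0,0,0],[0.052,0,0.066,0,0,0],[0.052,0,0.066,0,0,0],[0.052,0,0.066,0,0,0]]'
python3 -m handwheel '[[0,0,0.005,0,0,0],[0,0,0.01,0,0,0],[0,0,0.013,0,0,0],[0,0,0.016,0,0,0],[0,0,0.016,0,0,0]]'
```

```text
clock: 22.2
tool_pos: [0.6012, -0.3351, 0.0848]
orientation: [-180.0, -0.1, -38.0]
force: [-0.5, -0.4, -1.0]
opening: 0.027
clock: 22.82
tool_pos: [0.6009, -0.3351, 0.0675]
orientation: [180.0, 0.0, -38.0]
force: [0.2, 0.2, -0.4]
opening: 0.0268
```

```bash

python3 -m handwheel '[[0,0,0.003,0,0,0],[0,0,0.006,0,0,0],[0,0,0.009,0,0,0],[0,0,0.01,0,0,0],[0,0,0.01,0,0,0]]'
```

```text
clock: 23.45
tool_pos: [0.6004, -0.3349, 0.0575]
orientation: [180.0, 0.1, -38.0]
force: [-2.4, 1.9, -1.0]
opening: 0.027
```

```bash

python3 -m handwheel '[[-0.001,0,0.003,0,0,0],[-0.0015,0,0.008,0,0,0],[-0.0015,0,0.013,0,0,0],[-0.0015,0,0.018,0,0,0],[-0.0015,0,0.022,0,0,0],[-0.0015,0,0.024,0,0,0],[-0.0015,0,0.024,0,0,0]]'
python3 -m handwheel '[[0,0,0.001,0,0,0],[0,0,0.002,0,0,0],[0,0,0.0025,0,0,0],[0,0,0.0025,0,0,0]]'
```

```text
clock: 24.32
tool_pos: [0.5998, -0.3342, 0.0337]
orientation: [180.0, 0.0, -38.0]
force: [-0.1, -0.4, -0.7]
opening: 0.0272
clock: 24.82
tool_pos: [0.5998, -0.3342, 0.0314]
orientation: [180.0, -0.0, -38.0]
force: [0.5, 0.7, -0.7]
opening: 0.027
```

```bash

python3 -m handwheel '[[0,0,0,0,0,0],[0,0,0,0,0,0],[0,0,0,0,0,0],[0,0,0,0,0,0]]' -0.15
python3 -m handwheel '[[0,0,-0.03,0,0,0],[0,0,-0.08,0,0,0],[0,0,-0.11,0,0,0],[-0.05,0,-0.119,0,0,0],[-0.05,0,-0.119,0,0,0],[-0.05,0,-0.119,0,0,0]]' 
python3 -c "
from h import *
s=snap('wrist','w13');b=snap('side','s13')
cv2.imwrite('pics/c13.png',np.hstack([cv2.resize(s['img'][60:340,180:380],(400,560)),cv2.resize(b['img'][110:210,220:292],(400,560))]))
go(.42,-.05,.15,-186)"
```

```text
clock: 25.32
tool_pos: [0.5999, -0.3342, 0.0314]
orientation: [-180.0, -0.0, -38.0]
force: [-0.5, -0.2, 0.2]
opening: 0.0501
clock: 26.08
tool_pos: [0.5607, -0.3034, 0.1509]
orientation: [-180.0, -0.1, -38.0]
force: [0.1, -0.0, -0.0]
opening: 0.0506
t 26.18 [ 0.5608 -0.3037  0.1501] [179.99   0.   -38.  ] F [-0.3 -0.2 -0.3] op 0.0506
row [-0.2672, -0.1132, 0.0001] [0.0001, -0.0001, 2.583] rows 4.642199125712649 13.831444421335325
```

View pics/c13.png

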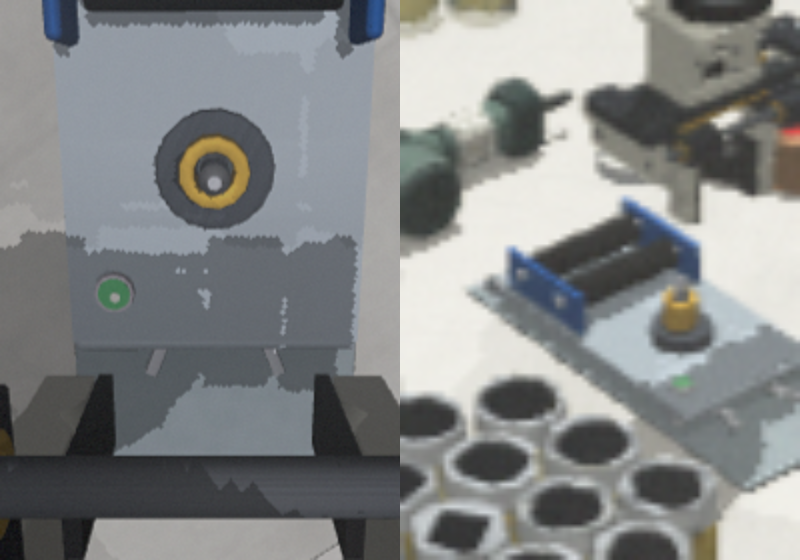

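```bash

python3 -c "
from h import *
go(.434,-.019,.15,-186)"
python3 -m handwheel '[[-0.04,-0.02,0,0,0,0.18],[-0.08,-0.04,0,0,0,0.36],[-0.12,-0.06,0,0,0,0.54],[-0.16,-0.085,0,0,0,0.72],[-0.2,-0.105,0,0,0,0.9],[-0.24,-0.125,0,0,0,1.08],[-0.26,-0.135,0,0,0,1.26],[-0.26,-0.135,0,0,0,1.44]]' -1
python3 -m handwheel '[[0,0,0,0,0,0.18],[0,0,0,0,0,0.36],[0,0,0,0,0,0.54],[0,0,0,0,0,0.72],[0,0,0,0,0,0.9],[0,0,0,0,0,1.08],[0,0,0,0,0,1.14],[0,0,0,0,0,1.14]]'
python3 -c "
from h import *
snap('wrist','w14');print(ctrl.get_obs()['joint_pos'].round(1))
go(.434,-.019,.06,-186)"
```

```text
t 26.18 [ 0.5608 -0.3037  0.1501] [179.99   0.   -38.  ] F [-0.3 -0.2 -0.3] op 0.0506
row [-0.2752, -0.1462, 0.0001] [0.0001, -0.0001, 2.583] rows 4.986271812911937 13.831444421335325
clock: 27.18
tool_pos: [0.4387, -0.0357, 0.1504]
orientation: [-180.0, 0.0, -120.7]
force: [-0.1, -0.1, 1.2]
opening: 0.0875
clock: 28.18
tool_pos: [0.4391, -0.037, 0.1501]
orientation: [-180.0, -0.0, 174.2]
force: [-0.5, -0.1, 0.4]
opening: 0.0878
[  21.     1.1  -32.7    0.   -56.2 -116.7]
t 28.23 [ 0.439  -0.037   0.1501] [-1.7998e+02 -3.0000e-02  1.7425e+02] F [ 0.4  0.3 -0.8] op 0.0875
row [0.0068, 0.0174, 0.0901] [-0.0003, -0.0005, 0.0043] rows 1.4724268275078747 0.02317262295707883
```

View pics/w14.png

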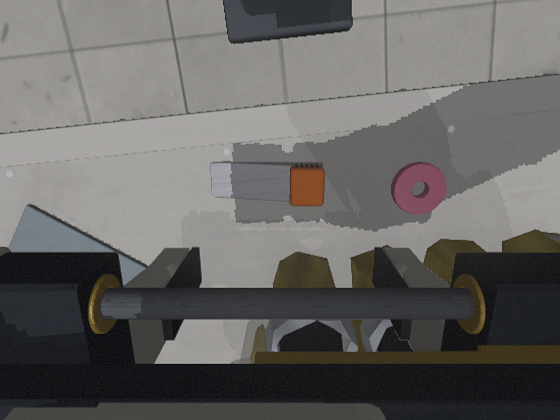

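```bash
python3 - <<'E'
from h import *
s=load('w14');h=cv2.cvtColor(s['img'],cv2.COLOR_BGR2HSV)
m=((h[...,1]>150)&(h[...,0]<18)&(h[...,2]>90)).astype(np.uint8);m[:140]=0;m[230:]=0;m[:,:270]=0;m[:,350:]=0
c=max(cv2.findContours(m,0,1)[0],key=cv2.contourArea);print(cv2.boundingRect(c))
r=cv2.minAreaRect(c);print(r)
P=[ray(s,u,v,.036) for u,v in((291,168),(324,168),(324,206),(291,206))]
for p in P:print(p)
print(np.mean(P,0))
print(ray(s,307.5,187,.036))
t=[ray(s,212,163,.004),ray(s,212,195,.004)];print(t)
d=np.mean(t,0)-np.mean(P,0);print(np.degrees(np.arctan2(d[1],d[0])),np.linalg.norm(d[:2]))
cv2.imwrite('pics/c14.png',cv2.resize(s['img'][140:230,195:345],None,fx=5,fy=5))
E
```

```text
(291, 168, 33, 38)
((307.0, 186.5), (32.0, 37.0), 0.0)
[ 0.41354998 -0.03085835  0.036     ]
[ 0.41633609 -0.00302443  0.036     ]
[ 0.44986748 -0.00530937  0.036     ]
[ 0.44698719 -0.03407146  0.036     ]
[ 0.43168519 -0.0183159   0.036     ]
[ 0.43141056 -0.01829362  0.036     ]
[array([ 0.40718956, -0.10428027,  0.004     ]), array([ 0.43785425, -0.10929803,  0.004     ])]
-95.91310981727901 0.08894650608256081
```

View pics/c14.png

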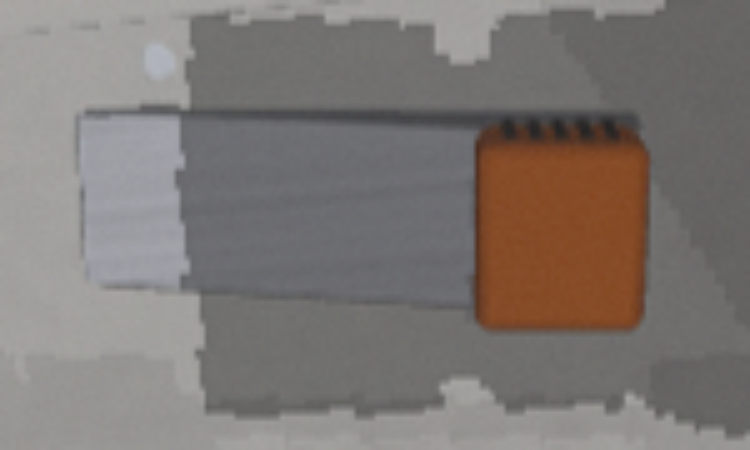

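```bash

python3 -m handwheel '[[0.009,0.0177,0.04,0,0,0.004],[0.009,0.0177,0.08,0,0,0.004],[0.009,0.0177,0.11,0,0,0.004],[0.009,0.0177,0.13,0,0,0.004],[0.009,0.0177,0.14,0,0,0.004],[0.009,0.0177,0.1405,0,0,0.004],[0.009,0.0177,0.1405,0,0,0.004]]'
python3 -m handwheel '[[0,0,0,0,0,0],[0,0,0,0,0,0],[0,0,0,0,0,0],[0,0,0,0,0,0],[0,0,0,0,0,0],[0,0,0,0,0,0],[0,0,0,0,0,0],[0,0,0,0,0,0]]' 1
```

```text
clock: 29.1
tool_pos: [0.4321, -0.0183, 0.0105]
orientation: [180.0, 0.1, 174.0]
force: [0.5, -0.2, -0.3]
opening: 0.0875
clock: 30.1
tool_pos: [0.4315, -0.0185, 0.0099]
orientation: [-180.0, -0.0, 173.9]
force: [0.4, 0.2, -0.4]
opening: 0.0299
```

```bash

python3 -m handwheel '[[0,0,-0.02,0,0,0],[0,0,-0.06,0,0,0],[0,0,-0.1,0,0,0],[0,0,-0.13,0,0,0],[0,0,-0.13,0,0,0]]'
python3 -c "
from h import *
go(.4522,-.2191,.1,-128)"
```

```text
clock: 30.72
tool_pos: [0.4328, -0.018, 0.1418]
orientation: [179.9, 0.2, 173.9]
force: [0.1, -0.3, -2.6]
opening: 0.0296
t 30.73 [ 0.4328 -0.018   0.1418] [179.88   0.23 173.95] F [ 0.1 -0.3 -2.6] op 0.0296
row [-0.0403, -0.198, 0.0416] [-0.0001, 0.0048, -1.0132] rows 3.3011924907069523 5.425423230083479
```

```bash

python3 -m handwheel '[[-0.008,-0.04,0,0,0,-0.17],[-0.016,-0.08,0,0,0,-0.34],[-0.024,-0.12,0,0,0,-0.51],[-0.032,-0.16,0.01,0,0,-0.68],[-0.04,-0.198,0.02,0,0,-0.85],[-0.04,-0.198,0.03,0,0,-1.013],[-0.04,-0.198,0.04,0,0,-1.013],[-0.04,-0.198,0.04,0,0,-1.013]]'
python3 -c "
from h import *
a=snap('top','t15');b=snap('side','s15');snap('wrist','w15')
cv2.imwrite('pics/c15.png',np.hstack([cv2.resize(a['img'][140:240,330:430],(400,400)),cv2.resize(b['img'][130:230,230:330],(400,400))]))
go(.4522,-.2191,.04,-128)"
```

```text
clock: 31.72
tool_pos: [0.4492, -0.2191, 0.0984]
orientation: [179.8, -0.1, -128.2]
force: [-0.4, -0.4, -0.7]
opening: 0.0299
t 31.88 [ 0.4507 -0.2191  0.1001] [-1.7998e+02  1.0000e-02 -1.2806e+02] F [ 0.6  0.1 -1.1] op 0.0295
row [-0.001, -0.0012, 0.0601] [-0.0003, 0.0001, -0.001] rows 0.9616073474454094 0.0057867056897206864
```

View pics/c15.png

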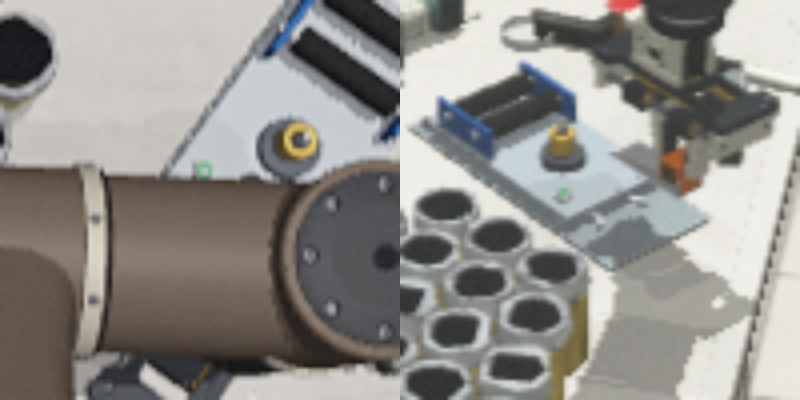

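View pics/w15.png

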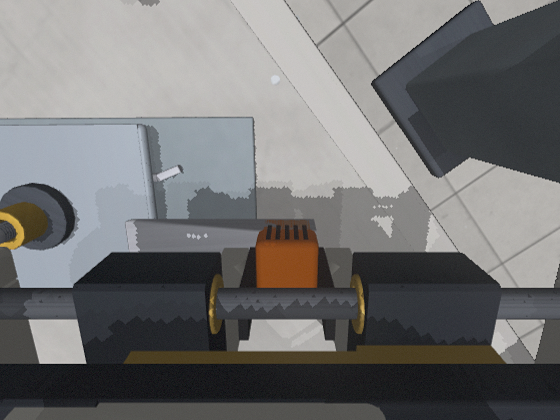

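```bash
python3 - <<'E'
from h import *
s=load('w15');T=np.array([.4507,-.2191,.1001]);R=Ro.from_euler('xyz',[180,0,-128],degrees=True)
f=lambda u,v,z:R.inv().apply(ray(s,u,v,z)-T).round(4)
print('plate corner',f(254,118,.006),'plate edge far',f(10,118,.006))
print('bed corner',f(145,124,.024),'bed front edge',f(154,210,.024))
print('wedge tip near',f(127,220,.094),'heel top near L',f(258,240,.126),'R',f(317,240,.126))
print('stud tip',f(6,228,.08)); print('collar top',f(10,228,.062))
cv2.imwrite('pics/c16.png',cv2.resize(s['img'][100:260,0:340],None,fx=2.35,fy=2.35))
E
```

```text
plate corner [ 0.0686 -0.0248  0.0941] plate edge far [ 0.0686 -0.209   0.0941]
bed corner [ 0.0651 -0.1004  0.0761] bed front edge [ 0.0014 -0.1011  0.0761]
wedge tip near [ 0.0173 -0.0882  0.0061] heel top near L [ 0.0185 -0.0134 -0.0259] R [ 0.0185  0.0138 -0.0259]
stud tip [ 0.0075 -0.1682  0.0201]
collar top [ 0.0009 -0.1814  0.0381]
```

View pics/c16.png

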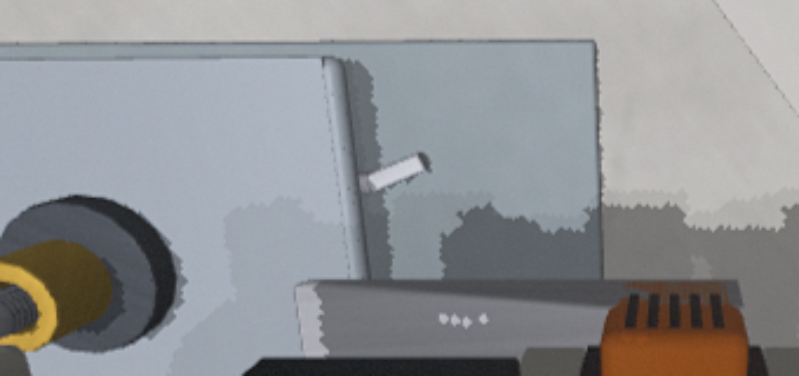

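```bash

python3 -m handwheel '[[-0.002,0,0.03,0,0,0],[-0.002,0,0.055,0,0,0],[-0.002,0,0.07,0,0,0],[-0.002,0,0.078,0,0,0],[-0.002,0,0.082,0,0,0],[-0.002,0,0.0825,0,0,0],[-0.002,0,0.0825,0,0,0]]'
python3 -c "
from h import *
snap('wrist','w17');b=snap('side','s17')
cv2.imwrite('pics/c17.png',cv2.resize(b['img'][150:220,260:330],None,fx=8,fy=8))
go(.4522,-.2191,.04,-128)"
```

```text
clock: 32.75
tool_pos: [0.4521, -0.2181, 0.0179]
orientation: [-180.0, 0.0, -128.0]
force: [0.9, -0.5, -2.1]
opening: 0.0301
t 32.85 [ 0.452  -0.218   0.0178] [-1.7996e+02  3.0000e-02 -1.2802e+02] F [ 0.5 -0.7 -1.7] op 0.0293
row [0.0007, -0.0009, -0.0222] [-0.0007, 0.0005, -0.0003] rows 0.3554061423879984 0.004865199546221473
```

View pics/w17.png

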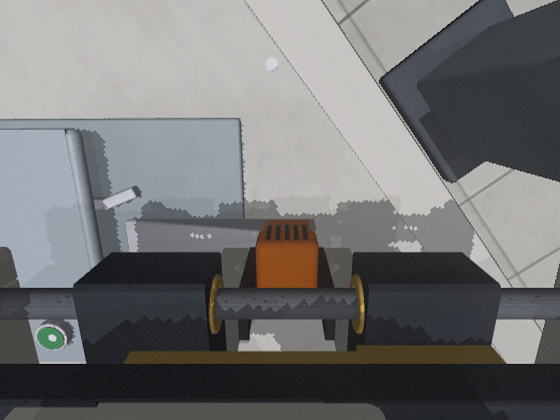

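View pics/c17.png

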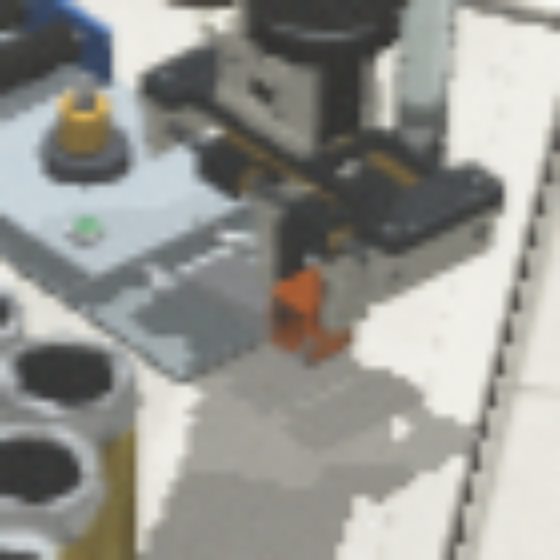

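```bash

python3 -m handwheel '[[0,-0.005,0.0005,0,0,0],[0,-0.012,0.001,0,0,0],[0,-0.018,0.001,0,0,0],[0,-0.024,0.001,0,0,0],[0,-0.028,0.001,0,0,0],[0,-0.028,0.0015,0,0,0],[0,-0.028,0.002,0,0,0],[0,-0.028,0.002,0,0,0]]'
python3 -c "
from h import *
snap('wrist','w18')"
```

```text
clock: 33.85
tool_pos: [0.4741, -0.2354, 0.0158]
orientation: [-179.9, 0.0, -128.0]
force: [-0.7, -1.7, 3.5]
opening: 0.0298
```

View pics/w18.png

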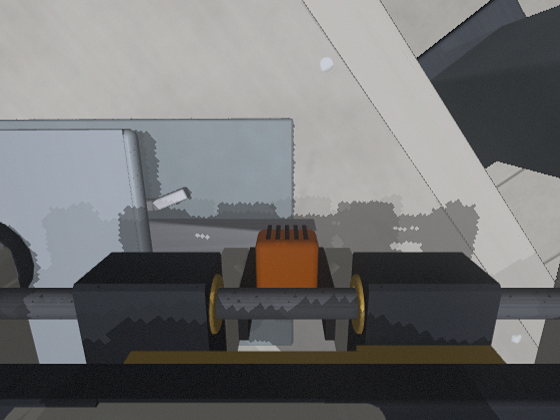

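```bash

python3 -m handwheel '[[0,0,0,0,0,0],[0,0,0,0,0,0],[0,0,0,0,0,0],[0,0,0,0,0,0]]' -0.2
python3 -m handwheel '[[0,0,-0.02,0,0,0],[0,0,-0.06,0,0,0],[0,0,-0.09,0,0,-0.18],[0,0,-0.1,0,0,-0.36],[0,0,-0.1,0,0,-0.54],[0,0,-0.1,0,0,-0.72],[0,0,-0.1,0,0,-0.9],[0,0,-0.1,0,0,-1.08]]' -1
python3 -m handwheel '[[0,0,0,0,0,-0.18],[0,0,0,0,0,-0.36],[0,0,0,0,0,-0.491],[0,0,0,0,0,-0.491],[0,0,0,0,0,-0.491]]'
python3 -c "
from h import *
snap('wrist','w19');b=snap('side','s19')
cv2.imwrite('pics/c19.png',cv2.resize(b['img'][150:220,260:330],None,fx=8,fy=8))
go(.4738,-.236,-.003,-38)"
```

```text
clock: 34.4
tool_pos: [0.4736, -0.2352, 0.0152]
orientation: [180.0, -0.0, -128.0]
force: [-0.5, -0.4, -0.1]
opening: 0.0522
clock: 35.4
tool_pos: [0.4736, -0.2352, 0.1153]
orientation: [180.0, 0.0, -65.8]
force: [0.9, -0.0, 0.1]
opening: 0.0875
clock: 36.02
tool_pos: [0.4736, -0.2352, 0.1153]
orientation: [180.0, 0.0, -38.2]
force: [-0.5, 0.1, -0.3]
opening: 0.0876
t 36.12 [ 0.4737 -0.2352  0.1154] [180.     0.   -38.11] F [0.2 0.  0.6] op 0.0876
row [0.0006, 0.0005, 0.1184] [0.0, 0.0, -0.002] rows 1.893666999205956 0.010593853317841054
```

View pics/w19.png

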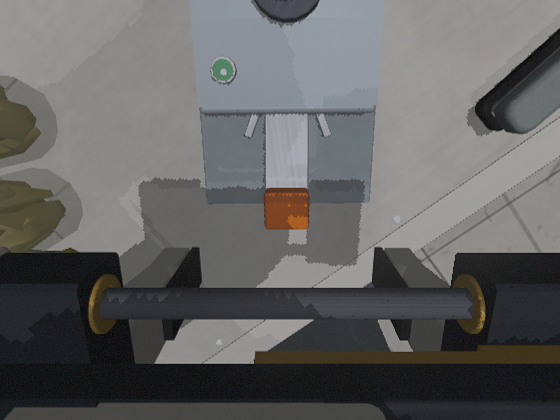

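View pics/c19.png

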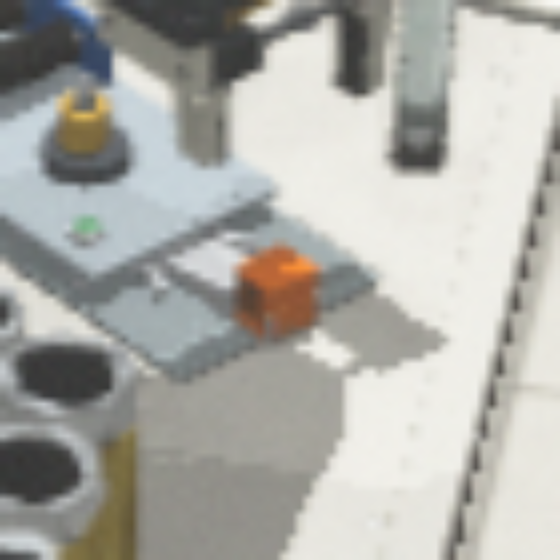

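```bash

python3 -m handwheel '[[0,0,0.04,0,0,0],[0,0,0.075,0,0,0],[0,0,0.1,0,0,0],[0,0,0.112,0,0,0],[0,0,0.117,0,0,0],[0,0,0.1175,0,0,0],[0,0,0.1175,0,0,0]]'
python3 -m handwheel '[[0,0,0,0,0,0],[0,0,0,0,0,0],[0,0,0,0,0,0],[0,0,0,0,0,0],[0,0,0,0,0,0],[0,0,0,0,0,0],[0,0,0,0,0,0],[0,0,0,0,0,0]]' 1
python3 -c "
from h import *
go(.4738,-.236,-.003,-38);print(ctrl.get_obs()['moment'])"
```

```text
clock: 37.0
tool_pos: [0.4743, -0.2354, -0.0013]
orientation: [-180.0, -0.1, -38.0]
force: [0.5, 0.5, -0.3]
opening: 0.0877
clock: 38.0
tool_pos: [0.4737, -0.2352, -0.0022]
orientation: [180.0, 0.0, -38.0]
force: [-0.8, -0.4, -0.4]
opening: 0.0337
t 38.0 [ 0.4737 -0.2352 -0.0022] [180.   0. -38.] F [-0.8 -0.4 -0.4] op 0.0337
row [0.0005, 0.0006, 0.0008] [0.0, 0.0, -0.0001] rows 0.0182950691274957 0.0003174676896184695
[ 0.02913264 -0.02091193  0.01221863]
```

```bash

python3 -m handwheel '[[0.003,0,0,0,0,0],[0.006,0,0,0,0,0],[0.009,0,0,0,0,0],[0.012,0,0,0,0,0],[0.014,0,0,0,0,0],[0.014,0,0,0,0,0]]'
python3 -m handwheel '[[0.001,0,0,0,0,0],[0.002,0,0,0,0,0],[0.002,0,0,0,0,0]]'
python3 -m handwheel '[[0.001,0,0,0,0,0],[0.002,0,0,0,0,0],[0.002,0,0,0,0,0]]'
python3 -m handwheel '[[0.001,0,0,0,0,0],[0.002,0,0,0,0,0],[0.002,0,0,0,0,0]]'
python3 -c "
from h import *
print(np.hypot(*(ctrl.get_obs()['tool_pos'][:2]-[.4737,-.2352])));snap('wrist','w20')"
```

```text
clock: 38.75
tool_pos: [0.485, -0.2441, -0.0022]
orientation: [-180.0, -0.0, -38.0]
force: [-1.0, -1.1, 0.3]
opening: 0.0337
clock: 39.12
tool_pos: [0.4865, -0.2452, -0.0022]
orientation: [-180.0, -0.0, -38.0]
force: [-0.2, -0.3, 0.6]
opening: 0.0339
clock: 39.5
tool_pos: [0.4881, -0.2464, -0.0022]
orientation: [-180.0, -0.0, -38.0]
force: [-0.4, -0.4, -1.4]
opening: 0.0339
clock: 39.88
tool_pos: [0.4897, -0.2476, -0.0022]
orientation: [-180.0, -0.0, -38.0]
force: [0.3, -0.1, -1.8]
opening: 0.0334
0.020255913351248496
```

View pics/w20.png

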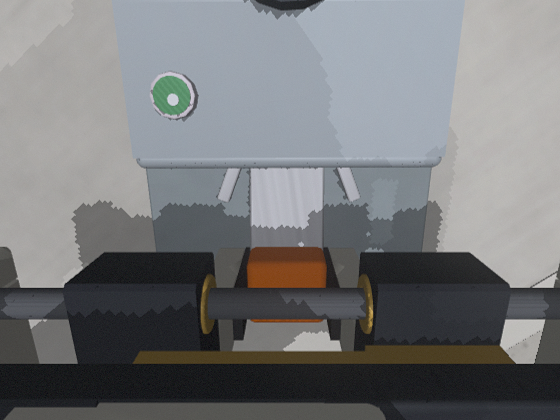

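```bash
python3 - <<'E'
from h import *
s=load('w20');T=np.array([.4897,-.2476,-.0022]);R=Ro.from_euler('xyz',[180,0,-38],degrees=True)
f=lambda u,v,z:R.inv().apply(ray(s,u,v,z)-T).round(4)
print(f(287,248,.042),f(287,167,.022),f(287,159,.026))
E
python3 -m handwheel '[[0.001,0,0,0,0,0],[0.002,0,0,0,0,0],[0.002,0,0,0,0,0]]'
python3 -m handwheel '[[0.001,0,0,0,0,0],[0.002,0,0,0,0,0],[0.002,0,0,0,0,0]]'
```

```text
[ 0.0227  0.0006 -0.0442] [ 0.0524  0.0006 -0.0242] [ 0.0565  0.0006 -0.0282]
clock: 40.3
tool_pos: [0.4912, -0.2489, -0.0021]
orientation: [-180.0, -0.0, -38.0]
force: [0.7, -0.6, -2.0]
opening: 0.0338
clock: 40.67
tool_pos: [0.4927, -0.2501, -0.0022]
orientation: [180.0, -0.0, -38.0]
force: [1.2, -0.1, -1.5]
opening: 0.0336
```

```bash

for i in 1 2 3; do python3 -m handwheel '[[0.001,0,0,0,0,0],[0.002,0,0,0,0,0],[0.002,0,0,0,0,0]]' | egrep 'pos|force'; done
```

```text
tool_pos: [0.4936, -0.251, -0.0022]
force: [-3.8, 3.4, 3.1]
tool_pos: [0.4937, -0.2513, -0.0022]
force: [-7.2, 10.1, 9.5]
tool_pos: [0.4944, -0.2524, -0.0022]
force: [-10.2, 12.0, 11.9]
```

```bash

python3 -c "
from h import *
snap('wrist','w21');b=snap('side','s21')
cv2.imwrite('pics/c21.png',cv2.resize(b['img'][145:215,245:335],None,fx=8,fy=8))
o=ctrl.get_obs();print(o['force'],o['moment'],o['tool_pos'],o['orientation'])"
```

```text
[-10.34906244  11.63219725  12.25159308] [4.19263038 3.20804329 0.14484889] [ 0.49437159 -0.2523636  -0.00218489] [179.92075698   0.27282062 -38.03365386]
```

View pics/w21.png

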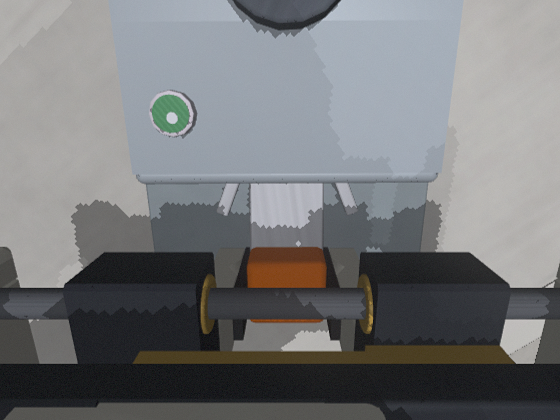

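View pics/c21.png

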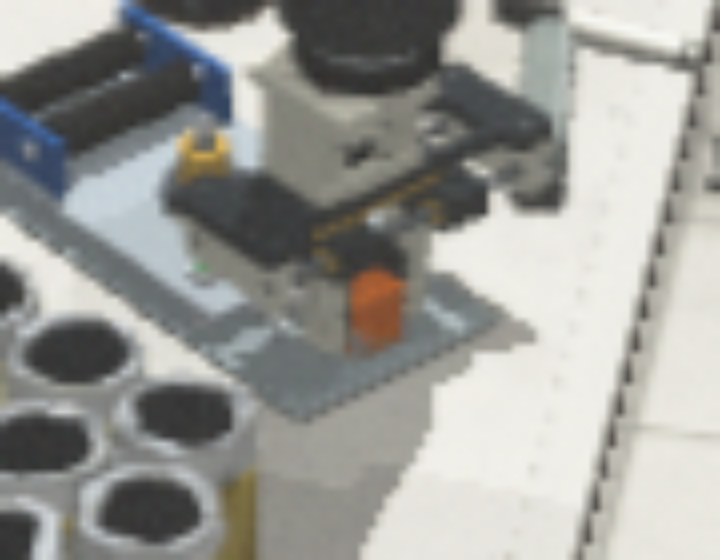

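```bash
python3 - <<'E'
from h import *
s=load('w21');T=np.array([.4944,-.2524,-.0022]);R=Ro.from_euler('xyz',[180,0,-38],degrees=True)
f=lambda u,v,z:R.inv().apply(ray(s,u,v,z)-T).round(4)
print('flare',f(223,213,.013),f(352,213,.013),'lip',f(287,181,.022),f(287,181,.026), 'tip finger',f(250,247,.011))
print('bed edge L',f(137,178,.022),'R',f(438,178,.022))
s=load('w20');T=np.array([.4897,-.2476,-.0022]);print('w20 L',f(137,161,.022),f(441,161,.022))
cv2.imwrite('pics/d1.png',cv2.resize(load('w21')['img'][150:270,110:460],None,fx=2.2,fy=2.2))
E
```

```text
flare [ 0.0284 -0.0304 -0.0152] [ 0.0285  0.0319 -0.0152] lip [ 0.0463  0.0005 -0.0242] [ 0.0472  0.0005 -0.0282] tip finger [ 0.0098 -0.0181 -0.0132]
bed edge L [ 0.0475 -0.0657 -0.0242] R [ 0.0477  0.0672 -0.0242]
w20 L [ 0.0549 -0.0648 -0.0242] [ 0.0552  0.0677 -0.0242]
```

View pics/d1.png

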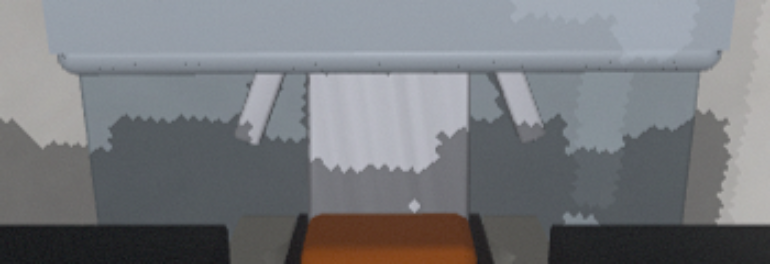

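```bash

python3 -m handwheel '[[0,0,-0.0005,0,0,0],[0,0,-0.001,0,0,0],[0,0,-0.001,0,0,0]]'
python3 -c "
from h import *
o=ctrl.get_obs();print(o['force'],o['moment'],o['tool_pos'],o['orientation'])"
```

```text
clock: 42.28
tool_pos: [0.4948, -0.2528, -0.002]
orientation: [179.9, 0.2, -38.0]
force: [-5.6, 5.6, 1.0]
opening: 0.0335
[-5.6200765   5.61065893  1.01212213] [2.23444776 1.84987911 0.16239726] [ 0.49479213 -0.25282508 -0.002018  ] [179.91897614   0.24166045 -38.04852482]
```

```bash

for i in 1 2; do python3 -m handwheel '[[0.001,0,-0.0001,0,0,0],[0.002,0,-0.0002,0,0,0],[0.002,0,-0.0002,0,0,0]]' | egrep 'pos|force'; done
python3 -c "
from h import *
o=ctrl.get_obs();print(np.hypot(*(o['tool_pos'][:2]-[.4737,-.2352])),o['orientation'])"
```

```text
tool_pos: [0.4961, -0.2542, -0.002]
force: [-6.1, 5.3, 0.6]
tool_pos: [0.4976, -0.2554, -0.0019]
force: [-5.6, 4.2, -0.6]
0.03129381975087923 [179.89181486   0.27852219 -38.06580505]
```

```bash

for i in 1 2 3; do python3 -m handwheel '[[0.001,0,0,0,0,0],[0.002,0,0,0,0,0],[0.002,0,0,0,0,0]]' | egrep 'pos|force'; done
python3 -c "
from h import *
o=ctrl.get_obs();print(np.hypot(*(o['tool_pos'][:2]-[.4737,-.2352])),o['orientation'])
snap('wrist','w22');b=snap('side','s22');snap('top','t22')
cv2.imwrite('pics/c22.png',cv2.resize(b['img'][145:215,245:335],None,fx=8,fy=8))"
```

```text
tool_pos: [0.4991, -0.2567, -0.0019]
force: [-7.3, 4.3, -1.2]
tool_pos: [0.5006, -0.2579, -0.0019]
force: [-5.9, 4.6, -0.9]
tool_pos: [0.5022, -0.2591, -0.0019]
force: [-6.2, 4.2, -0.9]
0.0372222784613402 [179.8882173    0.2881757  -38.06876588]
```

View pics/w22.png

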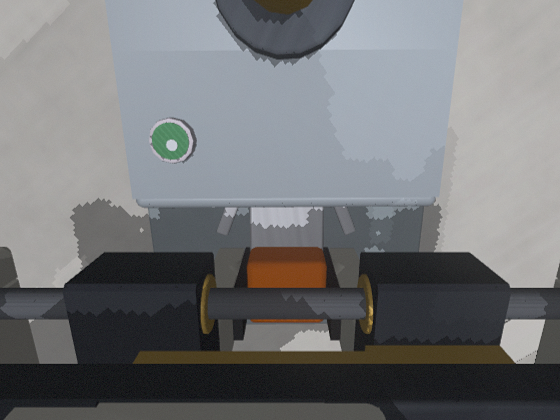

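View pics/c22.png

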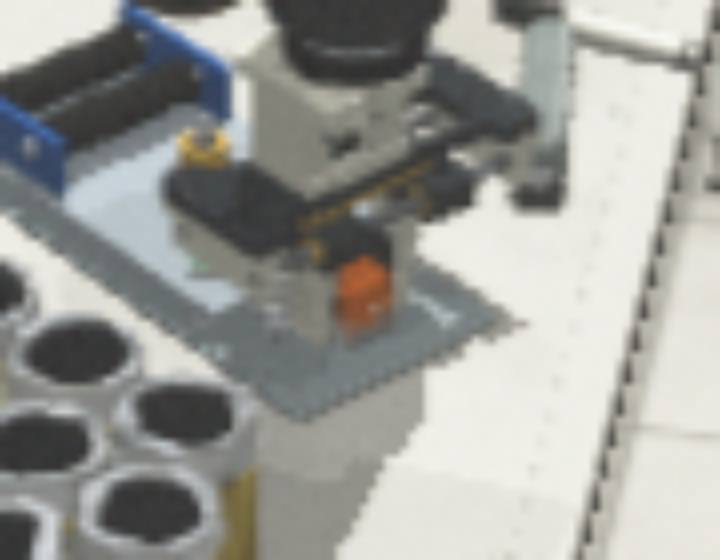

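```bash
python3 - <<'E'
from h import *
for n in('w20','w21','w22'):
    s=load(n);g=cv2.cvtColor(s['img'],cv2.COLOR_BGR2GRAY).astype(float)
    i=s['img'][...].astype(int)
    for cols in((160,200),(370,420)):
        p=g[140:225,cols[0]:cols[1]].mean(1);d=np.diff(p);k=np.argsort(d)[:3]
        print(n,cols,[(140+int(a),round(d[a],1)) for a in k])
cv2.imwrite('pics/d2.png',np.vstack([cv2.resize(load(n)['img'][r:r+30,120:220],(800,240),interpolation=0) for n,r in(('w20',148),('w22',188))]))
E
```

```text
w20 (160, 200) [(166, np.float64(-15.5)), (165, np.float64(-11.0)), (204, np.float64(-11.0))]
w20 (370, 420) [(165, np.float64(-16.2)), (164, np.float64(-12.1)), (163, np.float64(-8.7))]
w21 (160, 200) [(181, np.float64(-13.8)), (203, np.float64(-12.6)), (202, np.float64(-11.2))]
w21 (370, 420) [(180, np.float64(-16.1)), (179, np.float64(-10.1)), (176, np.float64(-8.1))]
w22 (160, 200) [(206, np.float64(-17.3)), (205, np.float64(-13.1)), (207, np.float64(-11.1))]
w22 (370, 420) [(204, np.float64(-13.0)), (203, np.float64(-11.4)), (198, np.float64(-8.3))]
```

View pics/d2.png

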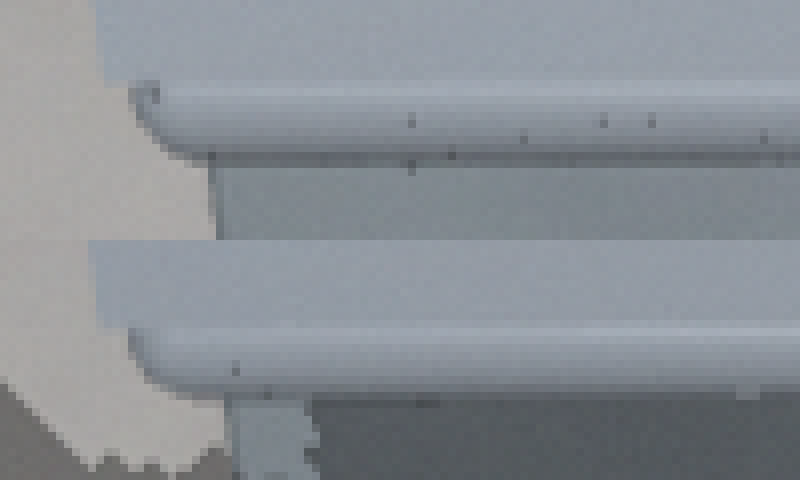

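```bash
python3 - <<'E'
from h import *
a=np.radians(-38);ux=np.array([np.cos(a),np.sin(a),0]);uy=np.array([-np.sin(a),np.cos(a),0])
s0,s1,s2=load('w20'),load('w21'),load('w22')
# calibrate lip location with w20 (rest): front edge lower boundary row ~166 at z .022
P0=ray(s0,288,158.5,.026)  # top front edge (bevel line) at rest
Pm=ray(s0,288,166.5,.022)
for nm,s,obs in(('w20',s0,(158.5,166.5)),('w21',s1,None),('w22',s2,(199,205.5))):
    for dz in(0,.002,.003,.004):
        print(nm,dz,proj(s,P0+[0,0,dz]).round(1)[1],proj(s,Pm+[0,0,dz]).round(1)[1],'width',(proj(s,Pm-.0665*uy+[0,0,dz])-proj(s,Pm+.0665*uy+[0,0,dz]))[0].round(1))
for n in('w20','w21','w22'):
    g=load(n)['img'].astype(int).max(2);r={'w20':164,'w21':179,'w22':203}[n]
    print(n,[ (c,g[r-3,c]) for c in list(range(132,142))+list(range(430,446))])
E
```

```text
w20 0 158.5 166.5 width 303.7
w20 0.002 159.2 167.3 width 307.7
w20 0.003 159.6 167.7 width 309.7
w20 0.004 160.0 168.1 width 311.7
w21 0 174.3 181.7 width 300.3
w21 0.002 175.3 182.7 width 304.2
w21 0.003 175.8 183.2 width 306.1
w21 0.004 176.2 183.7 width 308.1
w22 0 197.5 203.9 width 293.9
w22 0.002 198.7 205.2 width 297.6
w22 0.003 199.4 205.9 width 299.5
w22 0.004 200.0 206.5 width 301.4
w20 [(132, np.int64(169)), (133, np.int64(170)), (134, np.int64(170)), (135, np.int64(170)), (136, np.int64(153)), (137, np.int64(129)), (138, np.int64(146)), (139, np.int64(156)), (140, np.int64(158)), (141, np.int64(162)), (430, np.int64(156)), (431, np.int64(157)), (432, np.int64(157)), (433, np.int64(160)), (434, np.int64(157)), (435, np.int64(157)), (436, np.int64(157)), (437, np.int64(153)), (438, np.int64(147)), (439, np.int64(136)), (440, np.int64(141)), (441, np.int64(174)), (442, np.int64(170)), (443, np.int64(169)), (444, np.int64(169)), (445, np.int64(170))]
w21 [(132, np.int64(169)), (133, np.int64(169)), (134, np.int64(170)), (135, np.int64(169)), (136, np.int64(128)), (137, np.int
[... 326 characters left out ...]
.int64(168)), (441, np.int64(169)), (442, np.int64(170)), (443, np.int64(168)), (444, np.int64(171)), (445, np.int64(170))]
w22 [(132, np.int64(167)), (133, np.int64(167)), (134, np.int64(169)), (135, np.int64(164)), (136, np.int64(128)), (137, np.int64(139)), (138, np.int64(151)), (139, np.int64(158)), (140, np.int64(165)), (141, np.int64(170)), (430, np.int64(157)), (431, np.int64(158)), (432, np.int64(154)), (433, np.int64(144)), (434, np.int64(129)), (435, np.int64(113)), (436, np.int64(172)), (437, np.int64(170)), (438, np.int64(168)), (439, np.int64(168)), (440, np.int64(167)), (441, np.int64(168)), (442, np.int64(167)), (443, np.int64(167)), (444, np.int64(169)), (445, np.int64(166))]
```

```bash

python3 -m handwheel '[[0.001,0,0,0,0.002,0],[0.002,0,0.0001,0,0.004,0],[0.0025,0,0.0002,0,0.004,0],[0.0025,0,0.0002,0,0.004,0],[0.0025,0,0.0002,0,0.004,0]]'
python3 -c "
from h import *
o=ctrl.get_obs();print(np.hypot(*(o['tool_pos'][:2]-[.4737,-.2352])),o['orientation'],o['tool_pos'],o['force'],o['opening'])
snap('wrist','w23');b=snap('side','s23');snap('top','t23')
"
```

```text
clock: 44.92
tool_pos: [0.5039, -0.2605, -0.0021]
orientation: [179.9, 0.1, -38.1]
force: [-7.3, 5.2, -0.2]
opening: 0.034
0.039416303797353405 [ 1.79882336e+02  8.23906761e-02 -3.80662175e+01] [ 0.5039033  -0.26052599 -0.00214172] [-7.27596274  5.22428552 -0.2122421 ] 0.03400249643949987
```

View pics/w23.png

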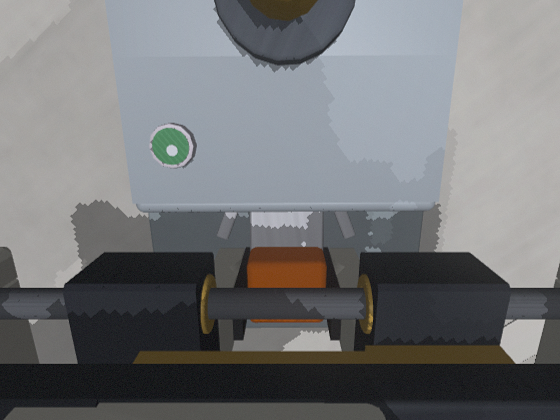

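View pics/s23.png

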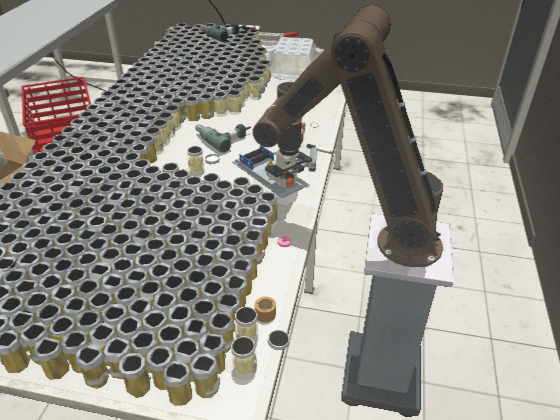

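```bash
python3 - <<'E'
from h import *
a=np.radians(-38);uy=np.array([-np.sin(a),np.cos(a),0])
s0,s=load('w20'),load('w23');Pm=ray(s0,288,166.5,.022);P0=ray(s0,288,158.5,.026)
g=s['img'].astype(int).max(2);p=cv2.cvtColor(s['img'],cv2.COLOR_BGR2GRAY).astype(float)
for c in((160,200),(370,420)):
    d=np.diff(p[195:225,c[0]:c[1]].mean(1));k=np.argsort(d)[:3];print([(195+int(i),d[i].round(1)) for i in k])
for r in(206,207,208):print(r,g[r,132:141],g[r,428:442])
for dz in(.002,.003,.004):print(dz,proj(s,P0+[0,0,dz])[1].round(1),proj(s,Pm+[0,0,dz])[1].round(1),(proj(s,Pm-.0665*uy+[0,0,dz])-proj(s,Pm+.0665*uy+[0,0,dz]))[0].round(1)+1.3)
o=ctrl.get_obs();print(o['force'],o['tool_pos'],o['qvel'].round(2))
E
```

```text
[(211, np.float64(-20.6)), (210, np.float64(-17.6)), (209, np.float64(-9.7))]
[(209, np.float64(-16.1)), (208, np.float64(-11.7)), (203, np.float64(-7.3))]
206 [166 166 166 166 145 134 148 152 158] [154 153 151 150 142 126 111 111 112 110 115 133 136 169]
207 [166 164 166 169 165 132 141 149 155] [146 144 146 140 127 112 112 112 112 113 141 170 167 166]
208 [167 167 166 167 169 148 132 139 151] [137 135 132 121 112 111 113 112 112 118 156 170 166 167]
0.002 203.4 209.7 298.0
0.003 204.0 210.4 299.8
0.004 204.7 211.0 301.7
[-7.40734332  4.79879168 -0.49369922] [ 0.50394225 -0.26052179 -0.00210898] [ 0.    0.02 -0.01 -0.02  0.01  0.03]
```

```bash
python3 -c "
from h import *
ctrl.close_job();o=ctrl.get_obs();print(o['clock'],o['tool_pos'],o['force'],o['opening'])"
```

```text
the job is handed in; nothing more can be done
the job is handed in; nothing more can be done
```

I threaded the washer and then the collar over the stud, fully home, and let go of both. I then pushed the wedge by its heel under the middle of the bed's front edge. I handed the job in at about 45 s, still gripping the wedge.

**Last checks**
- **Washer and collar:** pictures taken after each release show the washer flat on the bed and the collar seated on it.
- **Gap:** the wedge travelled about 14.6 mm past first contact, which gives about 2.9 mm. The wrist picture, compared with one of the bed at rest, gives about 3 mm.
- **Grip and push:** the grip was 34 mm wide on the heel. The push was steady at about 9 N with almost no vertical force, the tool tilted only 0.1°, and the hand was clear of the bed.
- **Bystanders:** I never touched them. The last side view shows the tape roll, jar and lid in place; I did not measure the stapler's position again.

**What disagreed or went wrong**
- **Fingertips:** they sit about 13 mm behind the TCP, not 17 mm ahead as `ctrl.tip_extent` says. My first closing on the washer passed over it without harm. I measured the true offset in the wrist view and worked to that.
- **Wedge grip:** the jars left no room to grip the heel across its width where it lay. I carried it lengthwise to the apron, then took it again across the width for the push.
- **Push force:** it rose briefly to about 16 N, with 12 N of downward press, until I raised the command by 1 mm. The final 9 N is still above the stated 5 N.
- **Hand-in:** after hand-in the robot answered only "nothing more can be done", so I have no reading from the final second.

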